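# Hang the thread caddy on its slotted stand and lock it

## Task

Hang the empty blue thread caddy back on its slotted stand: put its two hooks into the topmost slot and the third slot from the top, push it back against the slotted face, then press it down by its black thumb land until the spring catch gives and it sits fully home. Press firmly but do not force it, let go, and leave everything else on the counter where it is.

Things in the scene. Friction and masses are not known exactly. Their poses are not given: they have to be found in the camera images.
- caddy: Loose thread caddy, 0.20 to 0.36 kg: open blue two-bay tray (84 x 96 mm, 16 high) under a hook-on bracket. Stands upright on the counter at the start. Origin: underside, middle of the rear face (the one that will bear on the stand). x points backwards, to the hooks' side; the tray reaches to x = -90. y left, z up. Back plate 6 mm thick, 30 wide, 112 high. Centre of mass near x = -38.
- caddy_grip (a point): Middle of the caddy's carrying bar, the place to grip it from above: caddy x -40, y 0, z 103 mm. The bar is 10 mm thick along y and 18 mm high (z 94 to 112), runs along x from -72 to -6 mm, and has free space beside and below it.
- caddy_press (a point): Middle of the top of the black thumb land on the caddy's back plate: caddy x -11, y 0, z 122 mm. The land is 22 mm long (x) and 28 mm wide. To lock the caddy takes about 5 to 12 N down here; then it drops home and stops hard. More than 32 N between caddy and stand, in any direction, counts as forcing it.
- hook_top (a point): Upper steel hook, 5 mm thick, y 0: middle of its neck's underside (caddy x 4, z 78). The neck (neck_top) is 6.5 mm high and runs back from the rear face; at its end, 5.5 mm behind the face, a round-ended lip hangs 8 mm below the neck's underside. With the round cam behind the lip it reaches 14 mm back. The cam has to pass a sprung roller in the channel to lock.
- hook_low (a point): Lower steel hook: middle of its neck's underside (caddy x 4, z 14). Like the upper one (neck neck_low, lip 8 mm down, 5.5 mm gap) but without cam: it reaches 10.5 mm behind the rear face.
- stand: Fixed stand: dark steel foot plate (x -115 to 55, 120 wide, 10 high) with a socket and in it an aluminium channel 30 mm wide, 28 deep, black cap on top. Origin: counter height, below the middle of the channel's slotted front face. The front looks to -x; x points into the channel, z up. Caddy fully home: same axes, rear face at x = 0 and y = 0 (2 mm play), underside 115 mm below the cap's top.
- socket (a point): Front face of the channel at the socket's top, 53 mm up. Slots in the face at y = 0: 9 mm wide, 20 high, one every 32 mm, wall 4 mm thick; the topmost slot's lower edge is 37 mm below the cap's top. web0 is the wall strip right below the topmost slot, web2 that below the third. To push the hooks in, hold the caddy 8 to 13 mm above home (11 is best).
- clamp_screw (a point): Black knob of the clamp screw on the socket. It holds the channel at a height that differs each time and is NOT measured: the cap's flat top (31 x 33 mm, centred at stand x 14, y 0) lies 197 to 227 mm above the counter; feel or look for it. Behind the topmost slot a sprung roller resists with 6 to 10 N over the last 6 mm of pushing in and holds a caddy let go there 3 to 10 mm above home.
- spool_blue: Thread spool with blue thread, 27 mm wide, 46 mm high, standing loose; bystander.
- spool_white: Thread spool with white thread, same size, standing loose; bystander.
- mug: Dark and white mug, 97 mm high, loose; bystander.
- pin_tin: Round red and clear pin tin, 66 mm wide, 22 mm high, loose; bystander.
- stapler: Black stapler, 150 mm long, 46 mm high, loose; bystander.
Mind the look-alikes: they are no part of the job. Several things look just like the caddy: the one meant starts farthest from the robot's base.

How it is judged (in metres and radians):
On the way, in this order (a step that is already met when the one before it is completed fails the run):
1. both hooks are through their slots, the caddy against the slotted face (within 4 mm) but still at least 3 mm above home (x of caddy in the frame of stand above -0.004 m and y of caddy in the frame of stand between -0.006 and 0.006 m and distance between neck_top and web0 between 0.0123 and 0.0235 m and distance between neck_low and web2 below 0.0235 m), for 0.05 s.
2. the caddy is pressed down fully home (distance between neck_top and web0 below 0.0112 m and distance between neck_low and web2 below 0.0112 m and x of caddy in the frame of stand above -0.004 m and angle between caddy's own z axis and vertical below 0.06 rad), for 0.2 s.
At the end, for the whole second after the job is handed in: the caddy hangs at rest and upright (within 3.4 degrees) in the topmost and third slots, its rear face within 4 mm of the slotted face and both hook necks down on the lower edges of their slots (within about 1.7 mm) (all of step 2 and linear speed of caddy below 0.02 m/s); the robot touches nothing.
It fails at once if the caddy is forced: it bears on the stand with over 32 N (contact force between caddy and stand above 32 N).
It fails at once if a bystander is moved by more than 20 mm (distance of any of spool_blue, spool_white, mug, pin_tin, stapler from where it was at the start of the episode above 0.02 m).
It also fails if it takes over 59 s, if anything falls off the work surface, if the arm or the gripper's body presses on something with over 40 N, if the wrist force passes 120 N, or if a joint passes its speed limit or range.

## Robot

A 6-joint arm with a two-finger parallel gripper is mounted at the origin on a cart in front of the work surface, level with it; the furniture and walls round the work are solid. World frame = base frame: x ahead of the robot, y to its left, z up, the work surface at z = 0. Lengths are in m, angles in degrees, forces in N, time in s.
With the tool pointing down it reaches from about 0.3 to 0.75 m from the base axis. Payload 8.5 kg.
Tool frame: the origin (TCP) lies on the centre line of the jaws, within the pads' length; the fingertips stand 25 mm ahead of it and the grasp point (between the pads) lies 6 mm ahead of it; z points along the fingers, y is the line along which they close (so a half turn about z gives the same grasp; the last joint's range is limited). The gripper opens to 85 mm and grips with 20 to 120 N. Pads are 22 mm wide; open, the fingers measure 114 mm over their backs; the gripper's body (76 mm by 85 mm) begins 54 mm behind the grasp point. The pads swing forward as they close: fully open they stand 13 mm farther back than shut.
Start: joints at [56.018, 21.807, 74.336, -0, 83.858, -12.336], TCP at [0.203, 0.511, 0.256] pointing down, gripper open.
Joint ranges: [-178.18, 178.18], [-50.72, 133.34], [12.68, 142.11], [-81.47, 261.47], [9.98, 163.14], [-165.26, 165.26]. Speed limits (degrees/s): [136.94, 136.94, 180, 180, 180, 180].

## Interface

Orientations are given as a 3x3 rotation matrix whose columns are the frame's x, y, z axes.
In Python, from rig import telemetry, optics, env gives the robot as it stands.
- The arm moves only by the tool send_rows, never from a script. Its argument "deltas" is a list that holds one entry, the list of rows, each a list of 7 numbers: the shift along the tool's x, y, z in m, then the turn, a rotation vector about the tool's x, y, z in rad, then the opening, from -1 (shut) to 1 (fully open), so that 0 is half open. In form: [[[x, y, z, ax, ay, az, grip], ...]]. A call has 1 to 12 rows; each row shifts and turns the commanded pose from where the row before left it, along the tool's axes as they then stand; what a row does not reach is not made up. A row lasts 1/8 s, in which the tool goes at most 62.5 mm and 10.7 degrees, less where a joint would pass 70% of its speed; a pose out of reach is approached as far as the arm can. A call is refused whole if a number of a shift passes 0.0625 or a number of a turn 0.188, either way. A call with a gripper value outside its range is refused whole. The fingers move at their own pace and stop on an object; "squeeze" is the grip in N (left out, the last holds). Time passes only in rows, so rows that do not move let the fingers close. It gives the time, the measured TCP pose, the force, the opening and the grip force at its end, in the units of the state.
- telemetry.observe(): the state, without advancing time (a new reading comes with each control period).
- optics.get_image(name): name is "scene" or "side" or "wrist"; returns a dict with "image" (384x512x3 uint8, red, green, blue), "range_z" (384x512 float32, m along the optical axis (not along the pixel's ray), 0 where there is no reading), "K" (3x3 intrinsics, pixels), "rvec" (rotation vector, rad) and "tvec" (3), from world to camera coordinates, as OpenCV has them; the wrist camera has in their place "hand_eye" (4x4, takes a point from camera to tool coordinates, whose origin is the TCP and whose axes are the flange's). Camera axes: x right, y down, z forward; pixel columns grow to the right and rows downward; lengths in m; the calibration is good to about 2 mm. A picture is of the moment at which its call begins: read the wrist's pose just before it.
- env.close_job(): hands the job in; it is judged then, once.
The state is a dict: "time_s": time; "q": joint angles; "qvel": joint speeds; "joint_efforts": joint torques, N m; "position": TCP position; "tool_rot": TCP orientation; "ft_force": force on the tool from outside, world axes, zero at the start; "wrist_torque": the same for the moment, N m; "grip_width": finger opening in m; "gripper_force": force on a finger pad.
Only numpy, scipy, OpenCV 4.12 (cv2) and the standard library are available. Lean on these libraries where they do the work, as an engineer would, in place of code of your own. Each camera call takes 0.05 s, during which the arm holds its last target. There are 200 camera calls.

## Working session

There is one attempt and no reset: what is moved stays moved. The work goes in short steps, Python scripts to look and compute and a tool call to move; the robot and the scene stay as the last step left them, time stands still between calls to the robot, and variables do not carry over. Pictures are saved under pics/ and viewed, at most 10 in all, crops included, and the job is handed in when it is done.

Besides the shell and the picture viewer there is one more tool, called after ">>>" as a command line: name --argument value ..., lists and objects as JSON in quotes. send_rows: Moves the arm, as the interface text tells. Its arguments: {"type":"object","properties":{"deltas":{"type":"array"},"squeeze":{"type":"number"}},"required":["deltas"]}

```bash
mkdir -p pics
cat > h.py <<'E'
import numpy as np, cv2
from rig import telemetry, optics, env
def grab(n):
    s=telemetry.observe(); d=optics.get_image(n); d['s']=s
    if n=='wrist':
        T=np.eye(4);T[:3,:3]=np.array(s['tool_rot']);T[:3,3]=s['position'];C=T@np.array(d['hand_eye'])
    else:
        R=cv2.Rodrigues(np.array(d['rvec'],float))[0];C=np.eye(4);C[:3,:3]=R.T;C[:3,3]=-R.T@np.array(d['tvec'],float).ravel()
    d['C']=C; return d
def cloud(d):
    z=d['range_z'];v,u=np.indices(z.shape);K=np.array(d['K'])
    P=np.stack([(u-K[0,2])/K[0,0]*z,(v-K[1,2])/K[1,1]*z,z],-1)
    W=P@d['C'][:3,:3].T+d['C'][:3,3]; W[z<=0]=np.nan; return W
def save(n,im,s=1):
    cv2.imwrite('pics/'+n+'.png',cv2.resize(im[...,::-1],None,fx=s,fy=s,interpolation=cv2.INTER_CUBIC))
E
python3 - <<'E'
from h import *
a=grab('scene');b=grab('side')
save('scene',a['image'],1.5);save('side',b['image'],1.5)
for d in(a,b):print(d['C'].round(3),d['K'])
print(telemetry.observe())
E
```

```text
[[ 0.52  -0.458  0.721 -0.77 ]
 [-0.854 -0.282  0.437 -0.764]
 [ 0.003 -0.843 -0.538  1.024]
 [ 0.     0.     0.     1.   ]] [[440.59831435   0.         256.59360412]
 [  0.         440.59831435 195.15630257]
 [  0.           0.           1.        ]]
[[-0.816 -0.351  0.46  -0.191]
 [-0.578  0.502 -0.643  0.924]
 [-0.006 -0.791 -0.612  0.995]
 [ 0.     0.     0.     1.   ]] [[469.41755689   0.         254.69216381]
 [  0.         469.41755689 190.3796384 ]
 [  0.           0.           1.        ]]
{'time_s': 0.1, 'q': array([ 5.60177140e+01,  2.18382575e+01,  7.43777471e+01,  3.62016065e-03,
        8.38587735e+01, -1.23347240e+01]), 'qvel': array([-0.01794717, -0.09910362, -0.158378  ,  0.00509756,  0.03930836,
       -0.05171724]), 'joint_efforts': array([ 3.90791785e-03, -4.49218941e+01, -2.31653613e+01, -1.50811120e-04,
        3.67958783e-03, -3.66203187e-05]), 'position': array([0.20274718, 0.51103238, 0.25577861]), 'tool_rot': array([[-9.29467939e-01,  3.68902074e-01, -7.81573351e-04],
       [ 3.68902745e-01,  9.29467411e-01, -1.04710923e-03],
       [ 3.40166191e-04, -1.26157902e-03, -9.99999146e-01]]), 'ft_force': array([ 0.04123371, -0.01749456,  0.16562163]), 'wrist_torque': array([-0.01693341, -0.06149742,  0.04228182]), 'gripper_force': 0.0, 'grip_width': 0.08573701735485649}
```

View pics/scene.png

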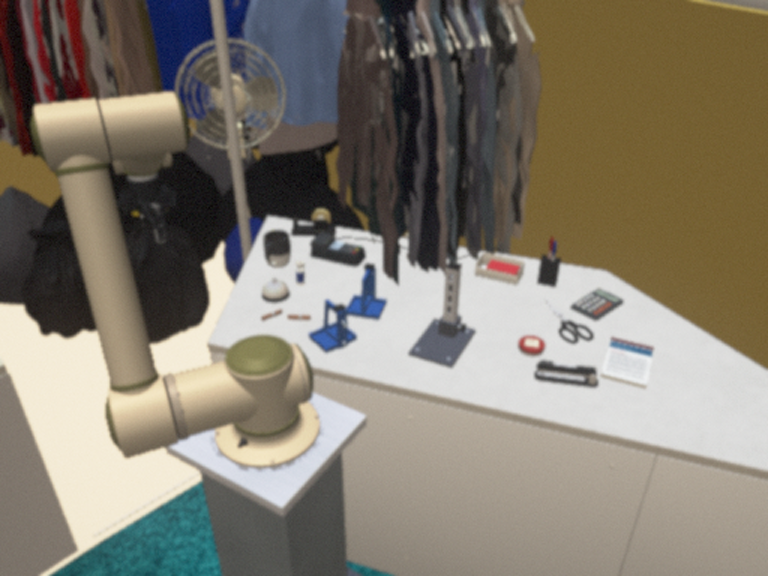

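View pics/side.png

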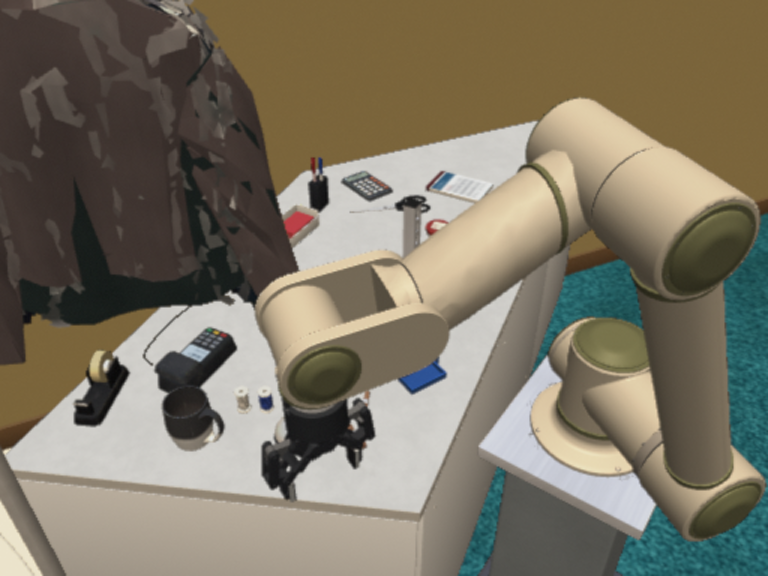

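The scene view (768x576) shows two caddies, a near one at (333,325) and a far one at (368,290). The stand is at (450,300) with its foot at (442,342). In the side view the arm hides most of this. Candidates for the caddy are those two, and I'll measure which is farther from the base.

Run:
```python
from h import *
a=grab('scene');W=cloud(a);im=a['image']
hsv=cv2.cvtColor(im,cv2.COLOR_RGB2HSV)
m=((hsv[...,0]>100)&(hsv[...,0]<125)&(hsv[...,1]>140)&(hsv[...,2]>50)&(W[...,0]>0)&(W[...,2]<.25)&(W[...,2]>-.02)).astype(np.uint8)
n,l,st,c=cv2.connectedComponentsWithStats(m)
for i in range(1,n):
    if st[i,4]>40:
        P=W[l==i];print(st[i],c[i].round(),np.nanmin(P,0).round(3),np.nanmax(P,0).round(3))
        t=P[P[:,2]<.025]
        if len(t)>20:
            print('tray',t.mean(0).round(3),cv2.minAreaRect((t[:,:2]*1000).astype(np.float32)))
        for lo,hi in((.085,.115),(.115,.14)):
            t=P[(P[:,2]>lo)&(P[:,2]<hi)]
            if len(t)>3:print(lo,t.mean(0).round(3),cv2.minAreaRect((t[:,:2]*1000).astype(np.float32)))
# stand region
v,u=np.indices(m.shape)
r=(u>270)&(u<320)&(v>165)&(v<245)
hi=r&(W[...,2]>.18)&(W[...,2]<.25)&(W[...,0]<.9); print('cap',W[hi].mean(0),W[hi].min(0),W[hi].max(0))
fp=r&(W[...,2]>.004)&(W[...,2]<.02)&(hsv[...,2]<110);print('foot',cv2.minAreaRect((W[fp][:,:2]*1000).astype(np.float32)),W[fp].mean(0))
# overhead obstacles
o=(W[...,0]>.2)&(W[...,0]<.8)&(abs(W[...,1])<.6)&(W[...,2]>.23);print('over',o.sum(),[ (W[o&(u>230)].min(0)) if (o&(u>230)).any() else 0])
save('crop',im[160:250,190:330],5)
np.save('W.npy',W)
```

```text
[243 197  13  14 114] [248. 204.] [ 0.458  0.015 -0.001] [0.552 0.091 0.023]
tray [0.517 0.056 0.006] ((509.71392822265625, 47.01966857910156), (97.41514587402344, 50.3834228515625), 32.67641830444336)
[232 199  10  10  74] [238. 204.] [ 0.455  0.058 -0.002] [0.532 0.121 0.051]
tray [0.495 0.096 0.006] ((489.6651916503906, 97.8634033203125), (94.6904525756836, 36.51274108886719), 36.59568405151367)
[208 217  17  16 158] [218. 225.] [ 0.285  0.032 -0.002] [0.387 0.116 0.07 ]
tray [0.334 0.081 0.006] ((334.3894348144531, 72.68193054199219), (82.93058776855469, 77.22813415527344), 63.851715087890625)
cap [ 0.51097249 -0.18241455  0.20066517] [ 0.49623942 -0.1968104   0.18038093] [ 0.53537031 -0.1646551   0.2131155 ]
foot ((649.4086303710938, -86.28916931152344), (594.3358764648438, 176.34512329101562), 22.104299545288086) [ 0.51524726 -0.15785099  0.01046885]
over 4700 [array([ 0.64750702, -0.01056039,  0.23006086])]
```

View pics/crop.png

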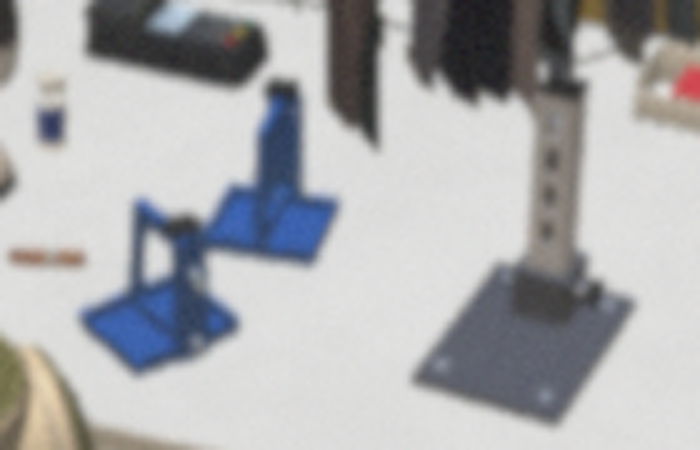

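The far caddy is at about (0.50, 0.07). In the crop it is at (265,180) and the near one at (160,290). The far one is the one meant. Moving above it for a wrist look.

>>> send_rows --deltas '[[[-0.037,-0.035,-0.01,0,0,0,1],[-0.037,-0.035,-0.01,0,0,0,1],[-0.037,-0.035,-0.01,0,0,0,1],[-0.037,-0.035,-0.01,0,0,0,1],[-0.037,-0.035,-0.01,0,0,0,1],[-0.037,-0.035,-0.01,0,0,0,1],[-0.037,-0.035,-0.01,0,0,0,1],[-0.037,-0.035,-0.01,0,0,0,1],[-0.037,-0.035,-0.01,0,0,0,1],[-0.037,-0.035,-0.01,0,0,0,1],[0,0,0,0,0,0,1]]]'

```text
time_s: 1.52
position: [0.4188, 0.0469, 0.3563]
tool_rot: [[-0.928, 0.373, 0.0], [0.373, 0.928, -0.0], [-0.0, -0.0, -1.0]]
ft_force: [-0.3, 1.1, -0.2]
grip_width: 0.0857
gripper_force: 0.0
```

Run:
```python
from h import *
d=grab('wrist');print(d['s']['position'],d['s']['tool_rot'].round(3),d['C'].round(3),np.array(d['hand_eye']).round(3),d['K'][0])
save('w1',d['image'],1.2);np.savez('w1.npz',W=cloud(d),im=d['image'])
e=grab('side');W=cloud(e);o=(W[...,0]>.3)&(W[...,0]<.8)&(abs(W[...,1])<.5)&(W[...,2]>.2)
v,u=np.indices(o.shape);save('s1',e['image'],1.2)
for x in np.arange(.3,.8,.05):
  for y in np.arange(-.4,.3,.1):
    q=o&(abs(W[...,0]-x-.025)<.025)&(abs(W[...,1]-y-.05)<.05)
    if q.sum()>5: print(round(x,2),round(y,2),q.sum(),W[q][:,2].min().round(3))
```

```text
[0.41878    0.04694979 0.35628854] [[-0.928  0.373  0.   ]
 [ 0.373  0.928 -0.   ]
 [-0.    -0.    -1.   ]] [[ 0.374  0.892  0.256  0.354]
 [ 0.928 -0.359 -0.103  0.073]
 [ 0.     0.276 -0.961  0.474]
 [ 0.     0.     0.     1.   ]] [[-0.    -0.961 -0.275  0.07 ]
 [ 1.    -0.001  0.    -0.   ]
 [-0.001 -0.275  0.961 -0.118]
 [ 0.     0.     0.     1.   ]] [323.08348787   0.         253.26044503]
0.3 -0.0 328 0.54
0.3 0.1 734 0.538
0.35 -0.1 151 0.355
0.35 -0.0 1020 0.343
0.35 0.1 714 0.539
0.4 -0.1 43 0.394
0.4 -0.0 1178 0.343
0.4 0.1 877 0.35
0.45 -0.0 28 0.445
0.45 0.1 124 0.392
0.5 -0.2 57 0.2
0.65 -0.0 474 0.2
0.65 0.1 2406 0.2
0.7 0.1 3701 0.2
0.7 0.2 296 0.2
0.75 -0.0 34 0.581
0.75 0.1 715 0.211
0.75 0.2 6097 0.2
```

View pics/w1.png

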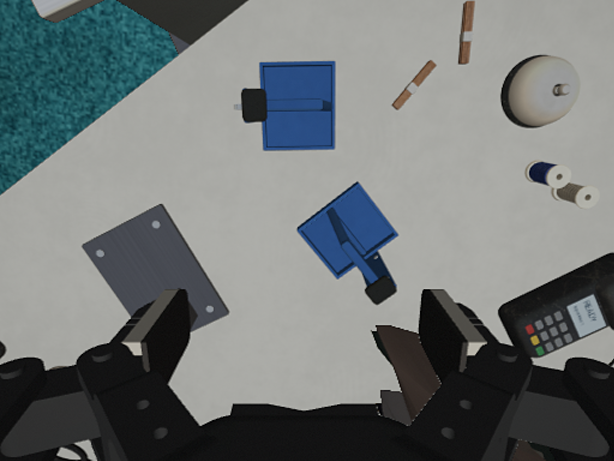

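View pics/s1.png

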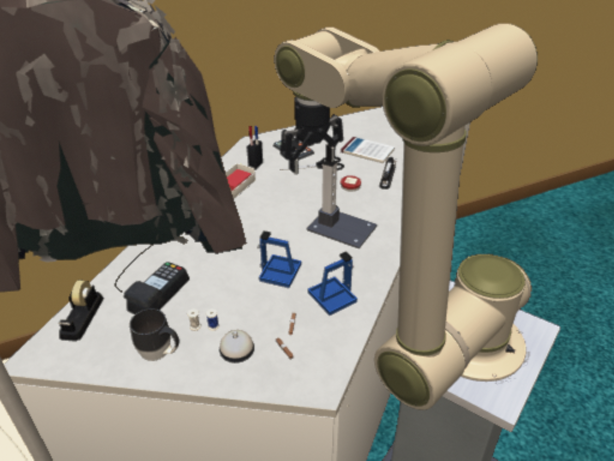

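The wrist view shows the target tray at (348,230), its black land at (380,290) and the stand foot at (155,265). The side view shows garments behind the table, with nothing over the work. Measuring the tray, land and foot plate next.

```bash
cat > m.py <<'E'
from h import *
def plane(d,uv,z):
    uv=np.asarray(uv,float).reshape(-1,2);K=np.array(d['K'])
    r=np.c_[(uv[:,0]-K[0,2])/K[0,0],(uv[:,1]-K[1,2])/K[1,1],np.ones(len(uv))]@d['C'][:3,:3].T
    o=d['C'][:3,3];return o+r*((z-o[2])/r[:,2])[:,None]
def comps(m,amin):
    n,l,st,c=cv2.connectedComponentsWithStats(m.astype(np.uint8));return [(l==i,c[i]) for i in range(1,n) if st[i,4]>amin]
E
python3 - <<'E'
from m import *
d=grab('wrist');W=cloud(d);hsv=cv2.cvtColor(d['image'],cv2.COLOR_RGB2HSV)
blue=(hsv[...,0]>100)&(hsv[...,0]<125)&(hsv[...,1]>140)&(hsv[...,2]>40)
for m,c in comps(blue,800):
    P=W[m];print('comp',c,m.sum(),'height max',np.nanmax(P[:,2]))
    t=P[P[:,2]<.03];print(' tray',t.mean(0).round(4),cv2.minAreaRect((t[:,:2]*1000).astype(np.float32)))
    t=P[(P[:,2]>.105)&(P[:,2]<.118)];print(' bar',len(t),t.mean(0).round(4),cv2.minAreaRect((t[:,:2]*1000).astype(np.float32)))
v,u=np.indices(blue.shape)
k=(hsv[...,2]<70)&(W[...,2]>.118)&(W[...,2]<.128)&(u<340)
for m,c in comps(k,30):
    t=W[m];print('land',c,t.mean(0).round(4),cv2.minAreaRect((t[:,:2]*1000).astype(np.float32)))
for n in('side','scene','wrist'):
    e=d if n=='wrist' else grab(n);V=cloud(e)
    r=(V[...,0]>.35)&(V[...,0]<.65)&(V[...,1]>-.33)&(V[...,1]<-.05)
    f=r&(V[...,2]>.006)&(V[...,2]<.014)
    f&=cv2.cvtColor(e['image'],cv2.COLOR_RGB2GRAY)<130
    for m,c in comps(f,60):
        q=V[m];print(n,'foot',c,m.sum(),cv2.minAreaRect((q[:,:2]*1000).astype(np.float32)))
    for zz in(.07,.1,.13,.16,.19,.197,.205,.213,.221):
        q=V[r&(abs(V[...,2]-zz)<.008)]
        if len(q)>3:print('  z',zz,len(q),q.mean(0).round(3),q[:,:2].min(0).round(3),q[:,:2].max(0).round(3))
E
```

```text
comp [246.9370613   89.41927936] 4274 height max 0.11993184221733766
 tray [0.3419 0.0702 0.006 ] ((342.7756042480469, 68.82502746582031), (81.27228546142578, 94.15570068359375), 69.16905975341797)
 bar 456 [0.3428 0.068  0.1117] ((342.3975830078125, 67.94361877441406), (50.42641067504883, 23.19577407836914), 69.33319091796875)
comp [289.51727695 197.29783394] 3878 height max 0.11715800972988072
 tray [0.5033 0.0711 0.0073] ((504.3380126953125, 70.27503967285156), (85.21083068847656, 94.13320922851562), 16.731672286987305)
 bar 356 [0.5051 0.0711 0.1114] ((513.3126831054688, 74.13673400878906), (68.62716674804688, 15.257160186767578), 24.65625)
land [209.83643123  89.80297398] [0.3302 0.0352 0.1217] ((329.8856201171875, 35.14625549316406), (21.213857650756836, 27.2723445892334), 67.87188720703125)
land [315.17765043 243.93696275] [0.5375 0.0808 0.1217] ((538.2948608398438, 80.6043701171875), (19.795454025268555, 27.068391799926758), 16.431161880493164)
land [333.69879518 315.53012048] [0.6398 0.0707 0.1232] ((641.5984497070312, 70.93592834472656), (13.63481616973877, 10.3925933837890
[... 972 characters left out ...]
0.532 -0.167]
  z 0.13 38 [ 0.511 -0.18   0.131] [ 0.501 -0.196] [ 0.535 -0.165]
  z 0.16 31 [ 0.509 -0.184  0.161] [ 0.499 -0.196] [ 0.532 -0.168]
  z 0.19 34 [ 0.508 -0.183  0.19 ] [ 0.5   -0.196] [ 0.526 -0.166]
  z 0.197 38 [ 0.509 -0.183  0.198] [ 0.5   -0.196] [ 0.535 -0.167]
  z 0.205 63 [ 0.514 -0.181  0.206] [ 0.499 -0.196] [ 0.536 -0.163]
  z 0.213 41 [ 0.516 -0.181  0.209] [ 0.499 -0.196] [ 0.536 -0.163]
wrist foot [125.48794158 222.21195652] 5888 ((474.286865234375, -182.26974487304688), (168.94659423828125, 120.62691497802734), 4.99282169342041)
  z 0.205 21 [ 0.531 -0.192  0.21 ] [ 0.528 -0.195] [ 0.535 -0.189]
  z 0.213 21 [ 0.531 -0.192  0.21 ] [ 0.528 -0.195] [ 0.535 -0.189]
```

>>> send_rows --deltas '[[[0,0,0.015,0,0,-0.112,1],[0,0,0.015,0,0,-0.112,1],[0,0,0.015,0,0,-0.112,1],[0,0,0.015,0,0,-0.112,1],[0,0,0.015,0,0,-0.112,1],[0,0,0.015,0,0,-0.113,1],[-0.047,-0.001,0.03,0,0,0,1],[-0.047,-0.001,0.03,0,0,0,1],[0,0,0.025,0,0,0,1],[0,0,0,0,0,0,1]]]'

```text
time_s: 3.02
position: [0.5071, 0.076, 0.1798]
tool_rot: [[-0.956, -0.293, -0.004], [-0.293, 0.956, 0.0], [0.004, 0.002, -1.0]]
ft_force: [0.5, -0.2, -0.1]
grip_width: 0.0854
gripper_force: 0.0
```

Run:
```python
from m import *
d=grab('wrist');W=cloud(d);s=d['s'];print(s['position'],s['tool_rot'].round(4))
T=(W-s['position'])@s['tool_rot']   # tool coords
hsv=cv2.cvtColor(d['image'],cv2.COLOR_RGB2HSV)
blue=(hsv[...,0]>100)&(hsv[...,0]<125)&(hsv[...,1]>140)&(hsv[...,2]>40)
near=abs(T[...,0])<.12
b=blue&near&(W[...,2]>.108)&(W[...,2]<.118)
for m,c in comps(b,40):
    t=T[m];print('bar',m.sum(),c,t.mean(0).round(4),cv2.minAreaRect((t[:,:2]*1000).astype(np.float32)),t.min(0).round(4),t.max(0).round(4))
k=(hsv[...,2]<70)&(W[...,2]>.118)&(W[...,2]<.128)&near&(abs(T[...,1])<.03)
for m,c in comps(k,30):
    t=T[m];print('land',c,t.mean(0).round(4),cv2.minAreaRect((t[:,:2]*1000).astype(np.float32)))
e=blue&near&(W[...,2]<.02)&(W[...,2]>0)
for m,c in comps(e,300):
    t=T[m];print('tray',c,cv2.minAreaRect((t[:,:2]*1000).astype(np.float32)))
save('w2',d['image'],1.2)
```

```text
[0.50713081 0.07596257 0.17983389] [[-9.562e-01 -2.927e-01 -4.300e-03]
 [-2.927e-01  9.562e-01  4.000e-04]
 [ 4.100e-03  1.600e-03 -1.000e+00]]
bar 1315 [245.80152091 208.12395437] [ 0.0037 -0.005   0.0683] ((2.057729721069336, -4.941712379455566), (53.05899429321289, 9.918970108032227), 0.7047924399375916) [-0.0245 -0.0102  0.0657] [0.0286 0.     0.0718]
land [245.26810036 267.10035842] [-0.0305 -0.0053  0.0582] ((-31.406551361083984, -5.590537071228027), (27.266054153442383, 21.44021224975586), 89.54953002929688)
tray [302.68787276  43.15606362] ((107.75129699707031, 37.76359939575195), (50.93136215209961, 24.478132247924805), 89.98396301269531)
tray [247.52899593 168.32554517] ((3.7529029846191406, -5.463630676269531), (84.84857177734375, 94.62735748291016), 0.4135971963405609)
```

View pics/w2.png

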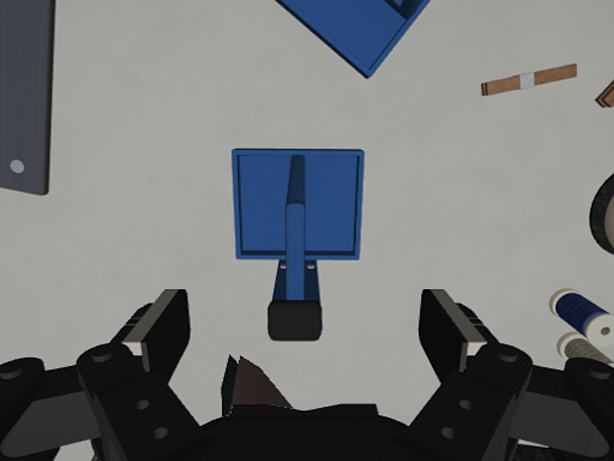

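The w2 picture shows the target squared up under the jaws, bar at (295,250) and land at (295,320). It needs 5 mm in -y, then down.

>>> send_rows --deltas '[[[-0.001,-0.005,0.024,0,0,0,1],[-0.001,0,0.024,0,0,0,1],[0,0,0.023,0,0,0,1],[0,0,0,0,0,0,-0.2],[0,0,0,0,0,0,-1],[0,0,0,0,0,0,-1],[0,0,0,0,0,0,-1],[0,0,0,0,0,0,-1],[0,0,0,0,0,0,-1]]]' --squeeze 60

```text
time_s: 4.2
position: [0.5116, 0.0708, 0.1107]
tool_rot: [[-0.957, -0.291, 0.0], [-0.291, 0.957, 0.0], [-0.0, 0.0, -1.0]]
ft_force: [-2.4, 2.6, 4.6]
grip_width: 0.0089
gripper_force: 61.3
```

>>> send_rows --deltas '[[[0,0,-0.02,0,0,0,-1],[0,0,-0.04,0,0,0,-1],[0,0,-0.045,0,0,0,-1],[0,0,-0.045,0,0,0.04,-1],[0,0,0,0,0,0.084,-1],[0,0,0,0,0,0.084,-1],[0.03,-0.04,0,0,0,0,-1],[0.03,-0.045,0,0,0,0,-1],[0.03,-0.045,0,0,0,0,-1],[0.026,-0.045,0,0,0,0,-1],[0,-0.044,0,0,0,0,-1],[0,-0.03,0,0,0,0,-1]]]'

```text
time_s: 5.7
position: [0.4172, -0.1894, 0.2601]
tool_rot: [[-0.996, -0.085, -0.001], [-0.085, 0.996, 0.0], [0.001, 0.0, -1.0]]
ft_force: [1.3, -0.3, -2.3]
grip_width: 0.0089
gripper_force: 60.3
```

>>> send_rows --deltas '[[[0,0,0,0,0,0,-1],[0,0,0,0,0,0,-1]]]'

```text
time_s: 5.95
position: [0.4174, -0.187, 0.26]
tool_rot: [[-0.996, -0.087, -0.001], [-0.087, 0.996, 0.001], [0.001, 0.001, -1.0]]
ft_force: [0.4, 0.1, -2.2]
grip_width: 0.0089
gripper_force: 60.2
```

```bash
cat > st.py <<'E'
from m import *
d=grab('wrist');W=cloud(d);s=d['s'];print(s['position'],s['tool_rot'].round(4),s['ft_force'].round(1),s['time_s'])
T=(W-s['position'])@s['tool_rot']
hsv=cv2.cvtColor(d['image'],cv2.COLOR_RGB2HSV)
v,u=np.indices(hsv.shape[:2])
box=(abs(T[...,0])<.13)&(abs(T[...,1])<.035)
k=(hsv[...,2]<70)&box&(v>150)&(T[...,2]>-.04)&(T[...,2]<.04)
for m,c in comps(k,60):
    t=T[m];print('dark',m.sum(),c.round(),'z',np.median(t[:,2]).round(4),'world z',np.median(W[m][:,2]).round(4),cv2.minAreaRect((t[:,:2]*1000).astype(np.float32)))
blue=(hsv[...,0]>100)&(hsv[...,0]<125)&(hsv[...,1]>140)&(hsv[...,2]>40)
for m,c in comps(blue&box&(T[...,2]<.03),60):
    t=T[m];print('bar',np.median(t,0).round(4),cv2.minAreaRect((t[:,:2]*1000).astype(np.float32)))
for n in('side','scene'):
    e=grab(n);V=cloud(e);h=cv2.cvtColor(e['image'],cv2.COLOR_RGB2HSV);np.save(n+'V.npy',V);cv2.imwrite('pics/raw_'+n+'.png',e['image'][...,::-1])
save('wst',d['image'],1.2)
E
python3 st.py
```

```text
[ 0.41742129 -0.18697096  0.25996123] [[-9.962e-01 -8.710e-02 -9.000e-04]
 [-8.720e-02  9.962e-01  8.000e-04]
 [ 8.000e-04  9.000e-04 -1.000e+00]] [ 0.4  0.1 -2.2] 5.95
dark 119 [250. 193.] z 0.0057 world z 0.2543 ((32.86606216430664, -0.994786262512207), (9.02141284942627, 6.0691680908203125), 81.59382629394531)
dark 11450 [255. 302.] z -0.0288 world z 0.2887 ((-7.95684814453125, -0.019001007080078125), (54.92339324951172, 69.9930648803711), 0.0542084239423275)
bar [ 0.0138 -0.0005 -0.0012] ((0.5638885498046875, -0.903602123260498), (13.735097885131836, 70.69898986816406), 89.49385833740234)
```

View pics/wst.png

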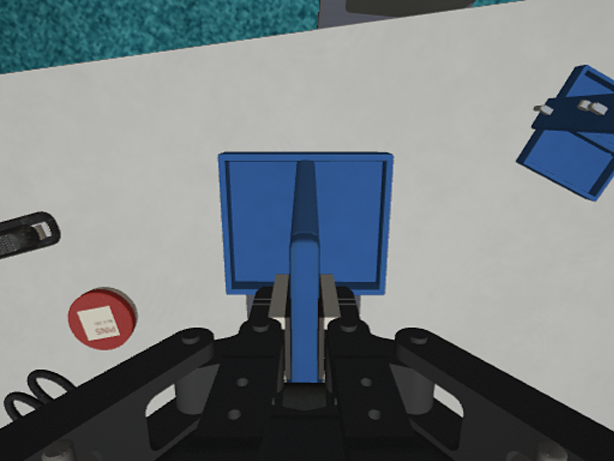

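The wrist view shows the bar at (305,300) square in the pads and the tray level. Next is the cap height, and a check of the caddy against the stand in the fixed views.

Run:
```python
from m import *
w=np.load('w1.npz');A=w['W'];q=A[(A[...,0]>.48)&(A[...,0]<.56)&(A[...,1]>-.23)&(A[...,1]<-.14)&(A[...,2]>.17)&(A[...,2]<.24)];print('w1',len(q),q[:,2].min(),np.median(q[:,2]),q[:,2].max())
a=np.deg2rad(5);R=np.array([[np.cos(a),np.sin(a)],[-np.sin(a),np.cos(a)]])
for n in('side','scene'):
    V=np.load(n+'V.npy');S=V.copy();S[...,:2]=(V[...,:2]-[.504,-.1797])@R.T
    im=cv2.imread('pics/raw_'+n+'.png');h=cv2.cvtColor(im,cv2.COLOR_BGR2HSV)
    ch=(S[...,0]>-.015)&(S[...,0]<.045)&(abs(S[...,1])<.03)&(S[...,2]>.06)&(S[...,2]<.24)
    q=S[ch];print(n,'channel',len(q),'zmax sorted',np.sort(q[:,2])[-12:].round(4))
    top=q[q[:,2]>.2];print(' top',top.mean(0).round(4),np.percentile(top,[5,95],0).round(4))
    f=q[(q[:,2]<.19)];print(' pct x',np.percentile(f[:,0],[2,10,25,50,75]).round(4),'y',np.percentile(f[:,1],[2,10,50,90,98]).round(4))
    ys,xs=np.where(ch);print(' px box',xs.min(),xs.max(),ys.min(),ys.max())
    c=(S[...,0]>-.16)&(S[...,0]<-.02)&(abs(S[...,1])<.06)&(S[...,2]>.14)&(S[...,2]<.28)&(h[...,0]>100)&(h[...,0]<125)&(h[...,1]>140)
    t=S[c];print(' caddy',len(t),np.percentile(t,[2,98],0).round(4))
    tr=t[t[:,2]<.17];print(' tray',np.percentile(tr,[3,50,97],0).round(4))
    ys,xs=np.where(ch|c);y0,y1,x0,x1=ys.min()-10,ys.max()+10,xs.min()-10,xs.max()+10
    cr=cv2.resize(im[y0:y1,x0:x1],(400,int(400*(y1-y0)/(x1-x0))),interpolation=cv2.INTER_CUBIC);print(x0,y0,x1,y1);cv2.imwrite('pics/c_'+n+'.png',cr)
A,B=[cv2.imread(f'pics/c_{n}.png') for n in('side','scene')];H=max(len(A),len(B))
cv2.imwrite('pics/pair.png',np.hstack([cv2.copyMakeBorder(x,0,H-len(x),0,0,0) for x in(A,B)])[:600])
```

```text
w1 4 0.2089870531563427 0.20961815718118973 0.21012729849809664
side channel 480 zmax sorted [0.2091 0.2091 0.2092 0.2093 0.2093 0.2093 0.2097 0.2098 0.21   0.2103
 0.2111 0.2112]
 top [0.0133 0.0032 0.2067] [[ 0.0003 -0.0138  0.2013]
 [ 0.0284  0.0178  0.2099]]
 pct x [-0.0015 -0.0001  0.0015  0.0063  0.0172] y [-0.0167 -0.0089  0.0126  0.0169  0.0191]
 px box 268 280 132 175
 caddy 157 [[-0.0885 -0.0185  0.1492]
 [-0.0501  0.0501  0.2546]]
 tray [[-0.0884 -0.0184  0.1493]
 [-0.0631  0.0192  0.1576]
 [-0.0519  0.0501  0.1655]]
258 118 307 185
scene channel 188 zmax sorted [0.2089 0.2089 0.2091 0.2093 0.2095 0.2097 0.2098 0.21   0.2102 0.2103
 0.2109 0.2126]
 top [ 0.0119 -0.006   0.2069] [[-0.0031 -0.0169  0.2006]
 [ 0.0294  0.0051  0.2103]]
 pct x [-0.0047 -0.0025 -0.0004  0.0046  0.016 ] y [-0.0172 -0.0163 -0.0122  0.0023  0.009 ]
 px box 299 307 175 212
 caddy 284 [[-0.1372 -0.0454  0.1498]
 [-0.0539  0.0443  0.2227]]
 tray [[-0.1366 -0.044   0.1503]
 [-0.0901 -0.0032  0.1546]
 [-0.0544  0.0437  0.1672]]
265 165 317 222
```

View pics/pair.png

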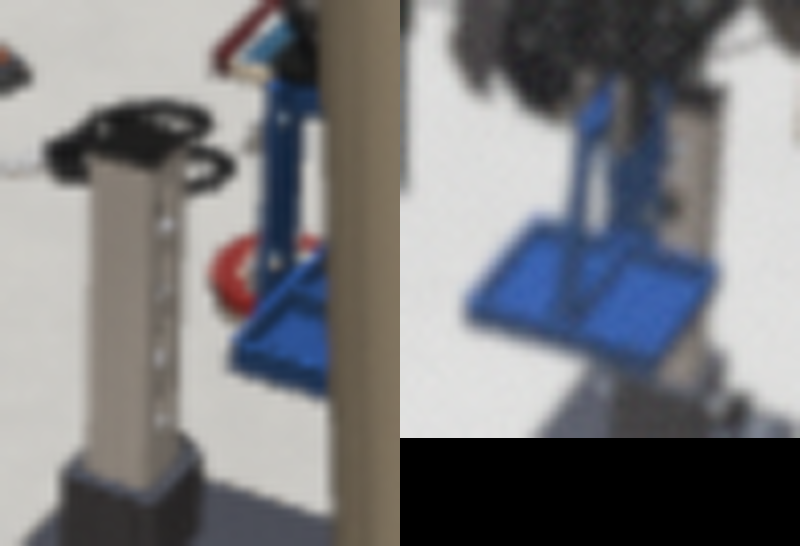

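The pair picture shows the caddy (left panel, 285,220) upright in front of the slots at (165,290), matching the numbers. The cap top is at 0.210, so home is 0.095 and insertion height is 0.106. I'll lower 43 mm and approach.

>>> send_rows --deltas '[[[0,0,0.022,0,0,0,-1],[0,0,0.0215,0,0,0,-1],[-0.014,0,0,0,0,0,-1],[-0.014,0,0,0,0,0,-1],[0,0,0,0,0,0,-1],[0,0,0,0,0,0,-1]]]'

```text
time_s: 6.85
position: [0.4457, -0.185, 0.2171]
tool_rot: [[-0.996, -0.088, 0.0], [-0.088, 0.996, -0.0], [-0.0, -0.0, -1.0]]
ft_force: [0.2, 0.8, -2.7]
grip_width: 0.009
gripper_force: 60.3
```

>>> send_rows --deltas '[[[-0.004,0,0,0,0,0,-1],[-0.004,0,0,0,0,0,-1],[0,0,0,0,0,0,-1]]]'

```text
time_s: 7.22
position: [0.4537, -0.1844, 0.2168]
tool_rot: [[-0.996, -0.087, 0.0], [-0.087, 0.996, -0.0], [-0.0, -0.0, -1.0]]
ft_force: [-0.3, -1.2, -2.0]
grip_width: 0.0085
gripper_force: 60.3
```

```bash
cat > s.py <<'E'
from h import *
s=telemetry.observe();a=np.deg2rad(5);d=s['position'][:2]-[.504,-.1797]
print('t',s['time_s'],'caddy stand x',d@[np.cos(a),np.sin(a)]+.040,'y',d@[-np.sin(a),np.cos(a)],'above home',s['position'][2]-.1107-.0948,'F',s['ft_force'].round(1),'tq',s['wrist_torque'].round(2),s['tool_rot'][:,2].round(3))
E
python3 s.py
```

```text
t 7.225 caddy stand x -0.010469357580939094 y -0.0003077365818590482 above home 0.011334387089187034 F [-0.3 -1.2 -2. ] tq [-0.02  0.04  0.05] [ 0. -0. -1.]
```

>>> send_rows --deltas '[[[-0.003,0,0,0,0,0,-1],[-0.002,0,0,0,0,0,-1],[0,0,0,0,0,0,-1]]]'

```text
time_s: 7.6
position: [0.4586, -0.1839, 0.2168]
tool_rot: [[-0.996, -0.087, -0.0], [-0.087, 0.996, -0.0], [0.0, -0.0, -1.0]]
ft_force: [-0.2, 0.1, -3.5]
grip_width: 0.0091
gripper_force: 60.3
```

```bash
python3 s.py
```

```text
t 7.6 caddy stand x -0.005555052160737574 y -0.0002719394657585772 above home 0.011296109480609565 F [-0.2  0.1 -3.5] tq [ 0.06  0.05 -0.01] [-0. -0. -1.]
```

>>> send_rows --deltas '[[[-0.002,0,0,0,0,0,-1],[-0.002,0,0,0,0,0,-1],[0,0,0,0,0,0,-1]]]'

```text
time_s: 7.98
position: [0.4626, -0.1836, 0.2168]
tool_rot: [[-0.996, -0.087, 0.0], [-0.087, 0.996, -0.0], [-0.0, -0.0, -1.0]]
ft_force: [0.1, 1.1, -2.5]
grip_width: 0.0087
gripper_force: 60.3
```

>>> send_rows --deltas '[[[-0.002,0,0,0,0,0,-1],[0,0,0,0,0,0,-1]]]'

```text
time_s: 8.22
position: [0.4632, -0.1835, 0.2168]
tool_rot: [[-0.996, -0.087, -0.004], [-0.087, 0.996, -0.0], [0.004, 0.0, -1.0]]
ft_force: [-10.0, -0.6, 1.1]
grip_width: 0.0091
gripper_force: 60.9
```

```bash
python3 s.py
```

```text
t 8.225 caddy stand x -0.0010005365417422238 y -0.00020809100969133333 above home 0.011288776203607423 F [-10.   -0.6   1.1] tq [-0.16  1.23 -0.03] [-0.004 -0.    -1.   ]
```

>>> send_rows --deltas '[[[-0.001,0,0,0,0,0,-1],[0,0,0,0,0,0,-1]]]'

```text
time_s: 8.48
position: [0.4633, -0.1834, 0.2168]
tool_rot: [[-0.996, -0.087, -0.006], [-0.087, 0.996, -0.0], [0.006, 0.0, -1.0]]
ft_force: [-15.1, -2.7, 3.9]
grip_width: 0.0088
gripper_force: 61.1
```

```bash
python3 s.py
```

```text
t 8.475 caddy stand x -0.0008738805776921238 y -0.00018126231746048256 above home 0.011284734435846058 F [-15.1  -2.7   3.9] tq [-0.33  2.07  0.04] [-0.006 -0.    -1.   ]
```

Run:
```python
from m import *
a=np.deg2rad(5);R=np.array([[np.cos(a),np.sin(a)],[-np.sin(a),np.cos(a)]]);C=[]
for n,b in(('side',(250,115,320,190)),('scene',(255,155,325,230))):
    e=grab(n);V=cloud(e);S=V.copy();S[...,:2]=(V[...,:2]-[.504,-.1797])@R.T
    h=cv2.cvtColor(e['image'],cv2.COLOR_RGB2HSV)
    c=(S[...,0]>-.16)&(S[...,0]<.02)&(abs(S[...,1])<.06)&(S[...,2]>.09)&(S[...,2]<.28)&(h[...,0]>100)&(h[...,0]<125)&(h[...,1]>140)
    t=S[c];tr=t[t[:,2]<.13];print(n,len(t),np.percentile(tr,[3,50,97],0).round(4));p=t[t[:,2]>.14];print(' plate',np.percentile(p,[3,50,97],0).round(4))
    x0,y0,x1,y1=b;C.append(cv2.resize(e['image'][y0:y1,x0:x1,::-1],(400,int(400*(y1-y0)/(x1-x0))),interpolation=cv2.INTER_CUBIC))
cv2.imwrite('pics/pair2.png',np.hstack([c[:428] for c in C]))
```

```text
side 339 [[-0.0722 -0.0436  0.106 ]
 [-0.0307  0.0096  0.1117]
 [-0.0084  0.0501  0.1228]]
 plate [[-0.0231 -0.0044  0.1462]
 [-0.0068  0.0056  0.1865]
 [-0.0033  0.0164  0.2191]]
scene 258 [[-0.0918 -0.0441  0.106 ]
 [-0.0441 -0.0032  0.1109]
 [-0.0078  0.0425  0.1238]]
 plate [[-8.400e-02 -4.300e-03  1.415e-01]
 [-8.160e-02  1.000e-04  1.504e-01]
 [-5.320e-02  5.900e-03  2.173e-01]]
```

View pics/pair2.png

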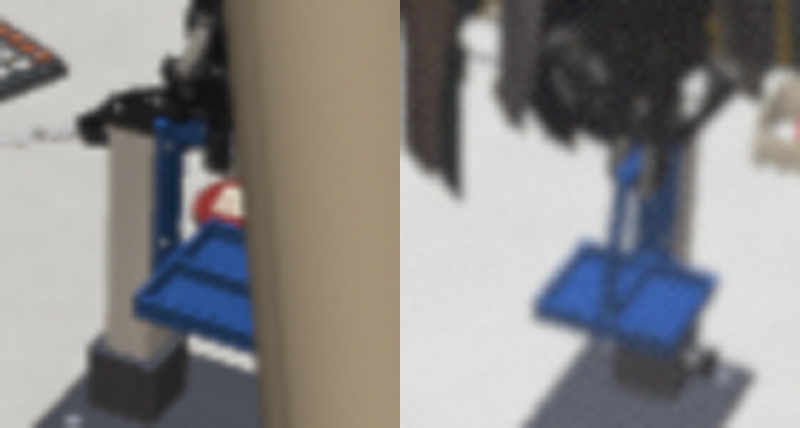

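>>> send_rows --deltas '[[[-0.001,0,0,0,0,0,-1],[0,0,0,0,0,0,-1],[0,0,0,0,0,0,-1]]]'

```text
time_s: 8.95
position: [0.4634, -0.1834, 0.2167]
tool_rot: [[-0.996, -0.087, -0.008], [-0.087, 0.996, -0.0], [0.008, 0.001, -1.0]]
ft_force: [-20.5, -3.6, 5.7]
grip_width: 0.0091
gripper_force: 61.5
```

```bash
python3 s.py
```

```text
t 8.95 caddy stand x -0.0007902253343547092 y -0.00014727117283542873 above home 0.011241033239167822 F [-20.5  -3.6   5.7] tq [-0.41  2.88 -0.06] [-0.008 -0.    -1.   ]
```

It is blocked near the upper hook with an upward component, so the cam is probably meeting the roller too low. I'll back off, rise a little and push again.

>>> send_rows --deltas '[[[0.004,0,0,0,0,0,-1],[0,0,-0.0015,0,0,0,-1],[-0.002,0,0,0,0,0,-1],[0,0,0,0,0,0,-1],[0,0,0,0,0,0,-1]]]'

```text
time_s: 9.57
position: [0.4632, -0.1836, 0.2185]
tool_rot: [[-0.996, -0.087, -0.004], [-0.087, 0.996, -0.0], [0.004, -0.0, -1.0]]
ft_force: [-12.6, -2.4, 4.3]
grip_width: 0.0089
gripper_force: 61.2
```

```bash
python3 s.py
```

```text
t 9.575 caddy stand x -0.0009649668950101817 y -0.00028468955433200204 above home 0.012990212814913818 F [-12.6  -2.4   4.3] tq [-0.28  1.63 -0.05] [-0.004 -0.    -1.   ]
```

The stop is at the same x at two heights, so it is a flat face. To test capture I'll ease the push and lower in small steps.

>>> send_rows --deltas '[[[0.001,0,0.002,0,0,0,-1],[0,0,0.002,0,0,0,-1],[0,0,0,0,0,0,-1]]]'

```text
time_s: 9.95
position: [0.4631, -0.1836, 0.215]
tool_rot: [[-0.996, -0.087, -0.001], [-0.087, 0.996, -0.001], [0.001, -0.001, -1.0]]
ft_force: [-8.4, -0.8, 5.7]
grip_width: 0.0091
gripper_force: 61.6
```

```bash
python3 s.py
```

```text
t 9.95 caddy stand x -0.0010638020890469738 y -0.00035406722428914803 above home 0.009479136527608886 F [-8.4 -0.8  5.7] tq [0.   1.04 0.01] [-0.001 -0.001 -1.   ]
```

>>> send_rows --deltas '[[[0,0,0.001,0,0,0,-1],[0,0,0.001,0,0,0,-1],[0,0,0,0,0,0,-1]]]'

```text
time_s: 10.32
position: [0.4632, -0.1838, 0.2138]
tool_rot: [[-0.996, -0.087, -0.0], [-0.087, 0.996, -0.002], [0.0, -0.002, -1.0]]
ft_force: [-11.0, 0.3, 11.3]
grip_width: 0.0087
gripper_force: 62.3
```

```bash
python3 s.py
```

```text
t 10.325 caddy stand x -0.0010348383401685632 y -0.0005289191208067137 above home 0.008298041031094314 F [-11.    0.3  11.3] tq [0.05 1.16 0.02] [-0.    -0.002 -1.   ]
```

Fz rises at about 8 mm above home, which could mean the lips are still inside the wall. I'll measure the plate-to-channel gap in the side view by edge differences.

```bash
cat > gap.py <<'E'
from m import *
def edges():
    e=grab('side');im=e['image'].astype(float);K=np.array(e['K']);Ci=np.linalg.inv(e['C']);a=np.deg2rad(5)
    def pr(x,y,z):
        w=np.array([.504+x*np.cos(a)-y*np.sin(a),-.1797+x*np.sin(a)+y*np.cos(a),z,1]);c=K@(Ci@w)[:3];return c[:2]/c[2]
    out=[]
    for z in np.arange(.14,.20,.005):
        L=pr(.028,.015,z);B=pr(0,.015,z);row=int(round(B[1]));sat=im[row,:,2]-im[row,:,0]
        g=im[row].mean(1)
        def cross(sig,lo,hi):   # subpixel half-level crossing of a step
            s=sig[lo:hi];m=(s[:2].mean()+s[-2:].mean())/2
            i=[k for k in range(len(s)-1) if (s[k]-m)*(s[k+1]-m)<=0][0];return lo+i+(m-s[i])/(s[i+1]-s[i])
        try:
            l=cross(g,int(L[0])-5,int(L[0])+4)
            b=cross(sat,int(B[0])-4,int(B[0])+4)
            dpx=(pr(0,.015,z)-pr(-.01,.015,z))[0]/10  # px per mm
            shift=(b-B[0])-(l-L[0]); out.append(shift/dpx)
            print(round(z,3),row,'l',round(l-L[0],2),'b',round(b-B[0],2),'x mm',round(shift/dpx,2))
        except Exception as ex: print(z,ex)
    print('median caddy x mm',np.median(out))
edges()
E
python3 gap.py
```

```text
0.14 156 l 0.07 b 0.44 x mm -1.4
0.145 155 l 0.05 b 0.45 x mm -1.48
0.15 153 l 0.09 b 0.54 x mm -1.65
0.155 152 l 0.24 b 0.49 x mm -0.94
0.16 151 l 0.25 b 0.47 x mm -0.83
0.165 149 l 0.24 b 0.59 x mm -1.3
0.17 148 l 0.21 b 0.61 x mm -1.47
0.175 147 l 0.2 b 0.57 x mm -1.35
0.18 146 l 0.2 b 0.55 x mm -1.31
0.185 144 l 0.17 b 0.51 x mm -1.26
0.19 143 l 0.14 b 0.51 x mm -1.32
0.195 142 l 0.13 b 0.54 x mm -1.48
median caddy x mm -1.3344767832953452
```

x is about -1.3 mm, so the rear face is practically on the channel and the hooks are in. I'll ease the push and keep lowering gently.

>>> send_rows --deltas '[[[0.0008,0,0.0005,0,0,0,-1],[0,0,0.0005,0,0,0,-1],[0,0,0,0,0,0,-1]]]'

```text
time_s: 10.75
position: [0.4627, -0.1839, 0.2125]
tool_rot: [[-0.996, -0.087, 0.001], [-0.087, 0.996, -0.002], [-0.0, -0.002, -1.0]]
ft_force: [-7.5, -0.9, 8.3]
grip_width: 0.009
gripper_force: 61.8
```

```bash
python3 s.py; python3 gap.py | tail -1
```

```text
t 10.75 caddy stand x -0.0014616879392324658 y -0.0006017325240696247 above home 0.006979711845865641 F [-7.5 -0.9  8.3] tq [-0.1   0.79  0.04] [ 0.001 -0.002 -1.   ]
median caddy x mm -1.6844750047116845
```

Lowered to 7 mm above home with the force falling, so the lips are behind the webs. Releasing so that the roller holds it, then rising.

>>> send_rows --deltas '[[[0,0,0,0,0,0,-0.5],[0,0,0,0,0,0,0],[0,0,0,0,0,0,0],[0,0,0,0,0,0,0],[0,0,-0.02,0,0,0,0],[0,0,-0.04,0,0,0,0],[0,0,0,0,0,0,0],[0,0,0,0,0,0,-1],[0,0,0,0,0,0,-1],[0,0,0,0,0,0,-1]]]'

```text
time_s: 12.05
position: [0.4626, -0.1835, 0.2707]
tool_rot: [[-0.996, -0.087, -0.001], [-0.087, 0.996, 0.001], [0.001, 0.001, -1.0]]
ft_force: [0.8, 0.7, 0.0]
grip_width: 0.0003
gripper_force: 0.0
```

```bash
python3 s.py; python3 gap.py|tail -1
python3 - <<'E'
from m import *
d=grab('wrist');W=cloud(d);s=d['s'];T=(W-s['position'])@s['tool_rot']
v,u=np.indices(W.shape[:2]);h=cv2.cvtColor(d['image'],cv2.COLOR_RGB2HSV)
blue=(h[...,0]>100)&(h[...,0]<125)&(h[...,1]>140)
q=blue&(abs(T[...,1])<.01)&(W[...,2]>.19)&(W[...,2]<.25);t=W[q];print('bar top',len(t),np.median(t[:,2]),np.percentile(T[q],[3,97],0).round(4))
tr=blue&(W[...,2]>.09)&(W[...,2]<.13);print('tray z',np.percentile(W[tr][:,2],[5,50,95]).round(4),cv2.minAreaRect((T[tr][:,:2]*1000).astype(np.float32)))
e=grab('side');V=cloud(e);a=np.deg2rad(5);R=np.array([[np.cos(a),np.sin(a)],[-np.sin(a),np.cos(a)]]);S=V.copy();S[...,:2]=(V[...,:2]-[.504,-.1797])@R.T
hh=cv2.cvtColor(e['image'],cv2.COLOR_RGB2HSV);c=(S[...,0]>-.1)&(S[...,0]<.02)&(abs(S[...,1])<.06)&(S[...,2]>.08)&(S[...,2]<.16)&(hh[...,0]>100)&(hh[...,0]<125)&(hh[...,1]>140)
print('side tray z min',np.percentile(S[c][:,2],[2,5]).round(4))
save('w5',d['image'],1.2)
E
```

```text
t 12.05 caddy stand x -0.0015944724745409408 y -0.00016289523247356354 above home 0.06517191570744307 F [0.8 0.7 0. ] tq [-0.04  0.01 -0.03] [-0.001  0.001 -1.   ]
median caddy x mm -3.6674406212711017
bar top 1307 0.20957592549430273 [[-0.0041 -0.0046  0.0588]
 [ 0.0372  0.0047  0.0746]]
tray z [0.0999 0.1033 0.1165] ((29.81066131591797, 88.47584533691406), (294.9322814941406, 102.37737274169922), 75.53337097167969)
side tray z min [0.0973 0.0985]
```

View pics/w5.png

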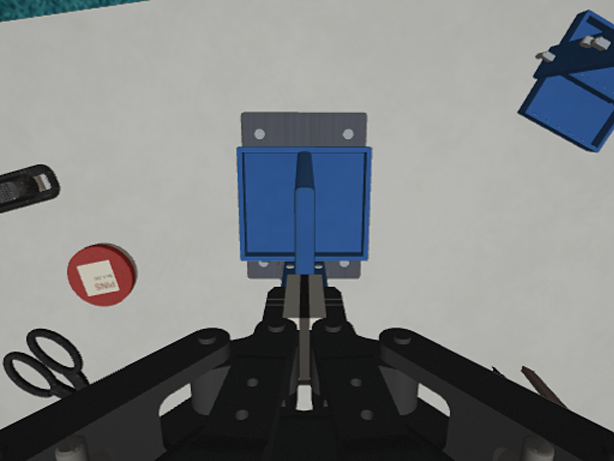

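The w5 picture shows the caddy released and hanging, tray at (304,205), held by the roller about 3 mm above home. Next I go over the land with shut fingers and come down.

>>> send_rows --deltas '[[[-0.014,0,0,0,0,0,-1],[-0.0145,0,0,0,0,0,-1],[0,0,0.011,0,0,0,-1],[0,0,0.011,0,0,0,-1],[0,0,0,0,0,0,-1]]]'

```text
time_s: 12.82
position: [0.4908, -0.181, 0.2485]
tool_rot: [[-0.996, -0.087, -0.001], [-0.087, 0.996, 0.001], [0.001, 0.001, -1.0]]
ft_force: [0.6, 0.8, 0.3]
grip_width: 0.0002
gripper_force: 0.0
```

>>> send_rows --deltas '[[[0,0,0.001,0,0,0,-1],[0,0,0.001,0,0,0,-1],[0,0,0.001,0,0,0,-1],[0,0,0,0,0,0,-1]]]'

```text
time_s: 13.32
position: [0.4912, -0.1814, 0.2477]
tool_rot: [[-0.996, -0.087, 0.002], [-0.087, 0.996, -0.002], [-0.002, -0.002, -1.0]]
ft_force: [-3.1, 1.8, 12.0]
grip_width: 0.0002
gripper_force: 5.9
```

```bash
python3 s.py;python3 gap.py|tail -1
```

```text
t 13.325 caddy stand x 0.027057818584657382 y -0.0005344838668838196 above home 0.04220446881826234 F [-3.1  1.8 12. ] tq [ 0.14  0.38 -0.01] [ 0.002 -0.002 -1.   ]
median caddy x mm -3.5363544181526403
```

>>> send_rows --deltas '[[[0,0,0.001,0,0,0,-1],[0,0,0,0,0,0,-1]]]'

```text
time_s: 13.62
position: [0.4913, -0.1815, 0.2475]
tool_rot: [[-0.996, -0.087, 0.003], [-0.087, 0.996, -0.003], [-0.003, -0.003, -1.0]]
ft_force: [-3.6, 0.5, 16.6]
grip_width: -0.0002
gripper_force: 8.3
```

```bash
python3 s.py;python3 gap.py|tail -1
```

```text
t 13.625 caddy stand x 0.027171739573086925 y -0.0007199962975059627 above home 0.04199673183128605 F [-3.6  0.5 16.6] tq [0.15 0.6  0.  ] [ 0.003 -0.003 -1.   ]
median caddy x mm -3.465314743002012
```

```bash
sed -i 's/np.arange(.14,.20,.005)/np.arange(.115,.212,.006)/' gap.py; python3 gap.py
python3 - <<'E'
from m import *
a=np.deg2rad(5);R=np.array([[np.cos(a),np.sin(a)],[-np.sin(a),np.cos(a)]])
for n in('side','scene'):
    e=grab(n);V=cloud(e);S=V.copy();S[...,:2]=(V[...,:2]-[.504,-.1797])@R.T
    hh=cv2.cvtColor(e['image'],cv2.COLOR_RGB2HSV);c=(S[...,0]>-.12)&(S[...,0]<.02)&(abs(S[...,1])<.06)&(S[...,2]>.08)&(S[...,2]<.13)&(hh[...,0]>100)&(hh[...,0]<125)&(hh[...,1]>140)
    t=S[c];print(n,np.percentile(t,[2,50,98],0).round(4))
    for x in np.arange(-.09,0,.015):
        q=t[abs(t[:,0]-x)<.008]
        if len(q)>8:print(round(x,3),len(q),np.percentile(q[:,2],[3,30,50,97]).round(4))
E
```

```text
0.115 162 l 0.15 b 0.83 x mm -2.53
0.121 161 l 0.11 b 0.78 x mm -2.49
0.127 159 l 0.08 b 0.72 x mm -2.39
0.133 158 l 0.09 b 0.78 x mm -2.57
0.139 156 l 0.07 b 0.92 x mm -3.17
0.145 155 l 0.06 b 0.93 x mm -3.23
0.151 153 l 0.09 b 0.99 x mm -3.33
0.157 152 l 0.2 b 0.96 x mm -2.83
0.163 150 l 0.24 b 0.98 x mm -2.74
0.169 148 l 0.22 b 1.2 x mm -3.6
0.175 147 l 0.23 b 1.18 x mm -3.51
0.181 145 l 0.2 b 1.26 x mm -3.87
0.187 144 l 0.17 b 1.2 x mm -3.77
0.193 142 l 0.17 b 1.18 x mm -3.69
0.199 141 l -0.01 b 1.68 x mm -6.15
0.205 139 l -4.77 b 1.99 x mm -24.45
0.211 137 l -4.83 b 2.04 x mm -24.83
median caddy x mm -3.3317431363168186
side [[-0.0759 -0.0444  0.0969]
 [-0.0292  0.0089  0.104 ]
 [-0.0073  0.0506  0.1166]]
-0.075 13 [0.0995 0.1026 0.1052 0.1122]
-0.06 35 [0.0971 0.0998 0.1016 0.1116]
-0.045 60 [0.0981 0.1009 0.103  0.1143]
-0.03 80 [0.0975 0.101  0.103  0.1143]
-0.015 102 [0.0982 0.103  0.1065 0.1181]
scene [[-0.089  -0.0458  0.0969]
 [-0.0417 -0.0053  0.1029]
 [-0.007   0.0433  0.1193]]
-0.09 21 [0.1052 0.1084 0.1094 0.1224]
-0.075 27 [0.0981 0.1004 0.1021 0.1135]
-0.06 53 [0.0967 0.0998 0.1015 0.1119]
-0.045 54 [0.0983 0.1006 0.1019 0.1127]
-0.03 55 [0.0977 0.102  0.1031 0.1153]
-0.015 59 [0.0994 0.1031 0.1059 0.1195]
```

The cam is stuck with the roller pushing the caddy outwards, top leaning about 2 mm forward. I'll push inward while keeping the downward force moderate.

>>> send_rows --deltas '[[[-0.001,0,0,0,0,0,-1],[-0.001,0,0,0,0,0,-1],[0,0,0,0,0,0,-1]]]'

```text
time_s: 14.2
position: [0.493, -0.1816, 0.2477]
tool_rot: [[-0.996, -0.087, 0.002], [-0.087, 0.996, -0.003], [-0.002, -0.003, -1.0]]
ft_force: [-6.3, -0.3, 17.8]
grip_width: 0.0001
gripper_force: 9.2
```

```bash
python3 s.py;python3 gap.py|sed -n '6p;11,14p;$p'
```

```text
t 14.2 caddy stand x 0.028847654600409212 y -0.0009511978146903923 above home 0.042176272200561415 F [-6.3 -0.3 17.8] tq [ 0.03  1.01 -0.  ] [ 0.002 -0.003 -1.   ]
0.145 155 l 0.07 b 0.95 x mm -3.27
0.175 147 l 0.22 b 1.19 x mm -3.57
0.181 145 l 0.18 b 1.16 x mm -3.58
0.187 144 l 0.15 b 1.21 x mm -3.84
0.193 142 l 0.14 b 1.19 x mm -3.81
median caddy x mm -3.3489871044953077
```

>>> send_rows --deltas '[[[0,0,-0.02,0,0,0,-1],[0.016,0,-0.01,0,0,0,-1],[0.0165,0,0,0,0,0,0],[0,0,0,0,0,0,0],[0,0,0,0,0,0,0],[0,0,0.03,0,0,0,0],[0,0,0.02,0,0,0,0],[0,0,0.0135,0,0,0,0],[0,0,0,0,0,0,0]]]'

```text
time_s: 15.38
position: [0.4607, -0.1836, 0.2112]
tool_rot: [[-0.996, -0.087, -0.001], [-0.087, 0.996, 0.001], [0.001, 0.001, -1.0]]
ft_force: [-1.0, 0.1, 0.6]
grip_width: 0.0428
gripper_force: 0.0
```

```bash
python3 s.py;python3 gap.py|sed -n '6p;11,14p;$p'
```

```text
t 15.375 caddy stand x -0.0034636184229805064 y -0.00013959830229389207 above home 0.005661240554754046 F [-1.   0.1  0.6] tq [-0.03 -0.05 -0.06] [-0.001  0.001 -1.   ]
0.145 155 l 0.06 b 0.92 x mm -3.16
0.175 147 l 0.2 b 1.19 x mm -3.63
0.181 145 l 0.19 b 1.23 x mm -3.81
0.187 144 l 0.18 b 1.2 x mm -3.71
0.193 142 l 0.14 b 1.17 x mm -3.76
median caddy x mm -3.2835418802918417
```

>>> send_rows --deltas '[[[0,0,0,0,0,0,-1],[0,0,0,0,0,0,-1],[0,0,0,0,0,0,-1],[0,0,0,0,0,0,-1],[0,0,0,0,0,0,-1]]]'

```text
time_s: 16.05
position: [0.4608, -0.184, 0.2124]
tool_rot: [[-0.996, -0.087, 0.001], [-0.087, 0.996, -0.001], [-0.001, -0.001, -1.0]]
ft_force: [-2.2, -0.4, 5.5]
grip_width: 0.0088
gripper_force: 60.2
```

>>> send_rows --deltas '[[[0.001,0,0,0,0,0,-1],[0,0,0,0,0,0,-1]]]'

```text
time_s: 16.3
position: [0.4602, -0.184, 0.2122]
tool_rot: [[-0.996, -0.087, 0.002], [-0.087, 0.996, -0.001], [-0.002, -0.001, -1.0]]
ft_force: [1.8, -0.4, 4.4]
grip_width: 0.0091
gripper_force: 60.0
```

```bash
python3 s.py;python3 gap.py|sed -n '$p'
```

```text
t 16.3 caddy stand x -0.004016541337046174 y -0.0004514754442514696 above home 0.006692091607479703 F [ 1.8 -0.4  4.4] tq [-0.08 -0.54 -0.06] [ 0.002 -0.001 -1.   ]
median caddy x mm -3.6183394340674386
```

>>> send_rows --deltas '[[[0.0015,0,0,0,0,0,-1],[0,0,0,0,0,0,-1]]]'

```text
time_s: 16.6
position: [0.4585, -0.1841, 0.2121]
tool_rot: [[-0.996, -0.087, 0.001], [-0.087, 0.996, -0.0], [-0.001, -0.0, -1.0]]
ft_force: [3.5, 0.4, 4.9]
grip_width: 0.0088
gripper_force: 60.1
```

```bash
python3 s.py;python3 gap.py|sed -n '$p'
```

```text
t 16.6 caddy stand x -0.005724209271754273 y -0.00039957887404674236 above home 0.006565504335443187 F [3.5 0.4 4.9] tq [-0.03 -0.97 -0.05] [ 0.001 -0.    -1.   ]
median caddy x mm -3.984943844720576
```

>>> send_rows --deltas '[[[0.001,0,0,0,0,0,-1],[0,0,0,0,0,0,-1]]]'

```text
time_s: 16.9
position: [0.4573, -0.1841, 0.212]
tool_rot: [[-0.996, -0.087, 0.001], [-0.087, 0.996, -0.0], [-0.001, -0.0, -1.0]]
ft_force: [3.7, 0.2, 5.7]
grip_width: 0.0085
gripper_force: 60.2
```

```bash
python3 s.py;python3 gap.py|cut -c1-5,30-60
```

```text
t 16.9 caddy stand x -0.006886685886342579 y -0.0003642300785601958 above home 0.006517175982229603 F [3.7 0.2 5.7] tq [ 0.02 -0.99 -0.03] [ 0.001 -0.    -1.   ]
0.1153.89
0.121-3.76
0.1273.94
0.133-4.07
0.139-5.13
0.145-5.25
0.151-4.72
0.157-4.42
0.163-4.07
0.169-3.65
0.175-3.71
0.1811.98
0.187-2.39
0.193-3.33
0.199 -7.7
0.205 -24.86
0.211 -23.43
media0012956
```

I need a direct measure of the caddy against the cap. I'll push it back in, release, and look straight down at the land and cap with the wrist depth.

>>> send_rows --deltas '[[[-0.0035,0,0,0,0,0,-1],[0,0,0,0,0,0,-0.5],[0,0,0,0,0,0,0],[0,0,0,0,0,0,0],[0,0,-0.03,0,0,0,0],[0,0,-0.04,0,0,0,0],[-0.025,0,-0.03,0,0,0,0],[-0.025,0,-0.01,0,0,0,0.5],[0,0,0,0,0,0,1],[0,0,0,0,0,0,1]]]'

```text
time_s: 18.2
position: [0.5098, -0.1793, 0.321]
tool_rot: [[-0.996, -0.087, -0.002], [-0.087, 0.996, 0.001], [0.002, 0.001, -1.0]]
ft_force: [0.8, 0.2, 0.4]
grip_width: 0.0852
gripper_force: 0.0
```

```bash
cat > top.py <<'E'
from m import *
d=grab('wrist');W=cloud(d);s=d['s'];print(s['position'],s['time_s'])
a=np.deg2rad(5);R=np.array([[np.cos(a),np.sin(a)],[-np.sin(a),np.cos(a)]]);S=W.copy();S[...,:2]=(W[...,:2]-[.504,-.1797])@R.T
h=cv2.cvtColor(d['image'],cv2.COLOR_RGB2HSV);v,u=np.indices(h.shape[:2])
box=(S[...,0]>-.06)&(S[...,0]<.05)&(abs(S[...,1])<.025)&(S[...,2]>.195)&(S[...,2]<.24)
print('v range',v[box].min(),v[box].max(),u[box].min(),u[box].max(),box.sum())
for x in np.arange(-.05,.04,.002):
    q=S[box&(abs(S[...,0]-x)<.001)&(abs(S[...,1])<.012)]
    if len(q)>2:print(round(x*1000),len(q),(np.percentile(q[:,2],[10,50,90])*1000).round(1),end=' | ')
print()
for nm,m in(('land',box&(S[...,2]>.2145)&(h[...,2]<80)),('cap',box&(S[...,2]>.205)&(S[...,2]<.2135)&(S[...,0]>-.004)&(h[...,2]<80))):
    for mm,c in comps(m,25):
        q=S[mm];r=cv2.minAreaRect((q[:,:2]*1000).astype(np.float32));A=np.c_[q[:,:2],np.ones(len(q))];k=np.linalg.lstsq(A,q[:,2],rcond=None)[0]
        print(nm,c.round(),len(q),r,'z',np.median(q[:,2]).round(4),'slope x,y',k[:2].round(3),'x',np.percentile(q[:,0],[2,98]).round(4))
E
python3 top.py
```

```text
[ 0.50984312 -0.17928975  0.32098195] 18.2
v range 102 224 231 274 3702
-50 44 [207.3 208.7 209.8] | -48 43 [207.4 209.  210.1] | -46 44 [207.3 209.4 210.5] | -44 45 [207.2 209.4 210.6] | -42 43 [207.6 209.7 210.9] | -40 41 [207.5 210.  211.2] | -38 39 [208.3 210.  211.1] | -36 45 [208.6 210.2 211.1] | -34 105 [210.  216.6 218.7] | -32 106 [219.2 220.3 221.1] | -30 103 [220.3 221.2 222.1] | -28 106 [220.8 221.7 222.6] | -26 104 [220.9 222.  222.9] | -24 106 [221.2 222.  222.8] | -22 103 [221.3 222.3 223.1] | -20 104 [221.7 222.5 223.4] | -18 105 [221.8 222.7 223.5] | -16 102 [222.1 222.8 223.6] | -14 71 [221.4 222.2 223.1] | -12 32 [220.2 221.2 221.8] | -2 3 [209.6 209.7 209.8] | 0 177 [197.5 208.  210.1] | 2 93 [209.2 209.9 210.6] | 4 74 [209.  209.7 210.7] | 6 88 [209.  209.8 210.5] | 8 83 [208.7 209.9 210.5] | 10 79 [208.9 209.7 210.5] | 12 85 [209.  209.8 210.4] | 14 74 [208.8 209.8 210.6] | 16 86 [209.1 209.8 210.5] | 18 75 [208.9 209.8 210.6] | 20 86 [209.2 209.8 210.8] | 22 75 [209.2 209.7 210.8] | 24 81 [208.9 209.7 210.4] | 26 80 [208.9 209.7 210.6] | 28 81 [209.1 209.8 210.4] | 30 38 [208.8 209.5 210.1] | 
land [253. 158.] 1246 ((-23.02442169189453, -0.5665340423583984), (21.604690551757812, 27.83965301513672), 0.04299590736627579) z 0.2218 slope x,y [0.127 0.002] x [-0.0335 -0.0128]
cap [252. 204.] 1677 ((14.207959175109863, -1.0566692352294922), (32.36190414428711, 30.547748565673828), 89.35360717773438) z 0.2098 slope x,y [ 0.006 -0.001] x [-0.0005  0.0287]
```

Now it's clear. The cap is at z 0.2098, so the height was right, and its front edge overhangs the face. But the caddy leans 0.1 rad forward with its top lip not captured: pushing at the bar let the bottom lag. I'll regrip with the tool matched to that lean, harder, then reinsert with the bottom leading.

>>> send_rows --deltas '[[[0.03,0,0,0,0,0,0.3],[0.03,0,0.02,0,0,0,0],[0,-0.0005,0.03,0,0,0,0],[0,0,0.03,0,0,0,0],[0,0,0,0,-0.1,0,0],[0,0,0.017,0,0,0,0],[0,0,0.0165,0,0,0,0],[0,0,0,0,0,0,0]]]' --squeeze 100

```text
time_s: 19.25
position: [0.4532, -0.1845, 0.2076]
tool_rot: [[-0.991, -0.087, 0.097], [-0.086, 0.996, 0.01], [-0.098, 0.002, -0.995]]
ft_force: [0.6, -0.6, 0.7]
grip_width: 0.0429
gripper_force: 0.0
```

```bash
python3 s.py
```

```text
t 19.25 caddy stand x -0.01107480485923621 y -0.0003612322852062748 above home 0.002055976623811892 F [ 0.6 -0.6  0.7] tq [-0.    0.02 -0.03] [ 0.097  0.01  -0.995]
```

>>> send_rows --deltas '[[[0,0,0,0,0,0,-1],[0,0,0,0,0,0,-1],[0,0,0,0,0,0,-1],[0,0,0,0,0,0,-1],[0,0,0,0,0,0,-1]]]' --squeeze 100

```text
time_s: 19.88
position: [0.4541, -0.1849, 0.2091]
tool_rot: [[-0.991, -0.087, 0.1], [-0.087, 0.996, 0.008], [-0.1, -0.001, -0.995]]
ft_force: [-3.7, 0.0, 6.4]
grip_width: 0.0083
gripper_force: 97.9
```

```bash
python3 s.py; python3 gap.py|cut -c1-5,30-60
```

```text
t 19.875 caddy stand x -0.010212996686209577 y -0.0008414989733533784 above home 0.0036366358141933924 F [-3.7  0.   6.4] tq [0.17 0.46 0.05] [ 0.1    0.008 -0.995]
0.115-2.96
0.121-2.96
0.127-3.26
0.133-3.44
0.139-3.68
0.145-3.75
0.151-4.57
0.157-4.42
0.163-4.25
0.169-3.96
0.175-3.73
0.181-2.7
0.187-2.38
0.193-2.94
0.199 -7.76
0.205m -16.65
0.211 -23.43
media27453696
```

>>> send_rows --deltas '[[[0,0,-0.002,0,0,0,-1],[0,0,-0.002,0,0,0,-1],[0,0,0,0,0.04,0,-1],[0,0,0,0,0.04,0,-1],[0,0,0,0,0,0,-1],[0,0,0,0,0,0,-1]]]'

```text
time_s: 20.68
position: [0.4541, -0.185, 0.2128]
tool_rot: [[-0.996, -0.087, 0.021], [-0.087, 0.996, 0.001], [-0.021, -0.001, -1.0]]
ft_force: [-0.1, 0.3, 2.5]
grip_width: 0.0081
gripper_force: 98.7
```

```bash
cat > tray.py <<'E'
from m import *
a=np.deg2rad(5);R=np.array([[np.cos(a),np.sin(a)],[-np.sin(a),np.cos(a)]])
for n in('side','scene'):
    e=grab(n);V=cloud(e);S=V.copy();S[...,:2]=(V[...,:2]-[.504,-.1797])@R.T
    hh=cv2.cvtColor(e['image'],cv2.COLOR_RGB2HSV);c=(S[...,0]>-.13)&(S[...,0]<.02)&(abs(S[...,1])<.06)&(S[...,2]>.08)&(S[...,2]<.13)&(hh[...,0]>100)&(hh[...,0]<125)&(hh[...,1]>140)
    t=S[c];print(n,np.percentile(t,[2,50,98],0).round(4).tolist())
    fl=t[(t[:,2]<np.percentile(t[:,2],45))];A=np.c_[fl[:,:2],np.ones(len(fl))];k=np.linalg.lstsq(A,fl[:,2],rcond=None)[0];print(' floor slope x,y',k.round(3))
E
python3 s.py; python3 gap.py|cut -c1-5,30-60; python3 tray.py
```

```text
t 20.675 caddy stand x -0.010156474983177635 y -0.0008919805256070584 above home 0.007276944941511002 F [-0.1  0.3  2.5] tq [ 0.01 -0.24 -0.04] [ 0.021  0.001 -1.   ]
0.115-4.69
0.121-5.4
0.127-5.42
0.133-5.03
0.139-5.35
0.145-0.77
0.151-2.0
0.1571.19
0.163 2.81
0.169-0.81
0.1751.15
0.1811.06
0.1872.69
0.193 8.61
0.1998.04
0.205 -14.37
0.211-23.98
media82022655
side [[-0.0801, -0.0452, 0.0998], [-0.0348, 0.0089, 0.1065], [-0.0142, 0.0501, 0.1184]]
 floor slope x,y [0.027 0.019 0.104]
scene [[-0.1, -0.0475, 0.1], [-0.0518, -0.0058, 0.1052], [-0.0154, 0.0426, 0.1199]]
 floor slope x,y [ 0.009 -0.005  0.103]
```

>>> send_rows --deltas '[[[0,0,-0.002,0,0,0,-1],[0,0,-0.002,0,0,0,-1],[0,0,0,0,0,0,-1]]]'

```text
time_s: 21.2
position: [0.4535, -0.1848, 0.2163]
tool_rot: [[-0.996, -0.087, 0.019], [-0.087, 0.996, 0.002], [-0.019, 0.0, -1.0]]
ft_force: [0.4, -0.1, -1.3]
grip_width: 0.0082
gripper_force: 98.0
```

```bash
python3 s.py; python3 tray.py
```

```text
t 21.2 caddy stand x -0.010793618389885802 y -0.0006834251295257466 above home 0.010785516746013094 F [ 0.4 -0.1 -1.3] tq [-0.01 -0.01 -0.01] [ 0.019  0.002 -1.   ]
side [[-0.0783, -0.0436, 0.1036], [-0.0359, 0.01, 0.1096], [-0.0159, 0.0506, 0.1213]]
 floor slope x,y [0.012 0.015 0.107]
scene [[-0.1006, -0.0475, 0.1033], [-0.0541, -0.0051, 0.1085], [-0.0163, 0.0432, 0.1219]]
 floor slope x,y [-0.005 -0.     0.106]
```

>>> send_rows --deltas '[[[-0.003,0,-0.001,0,0,0,-1],[-0.003,0,0,0,0,0,-1],[0,0,0,0,0,0,-1]]]'

```text
time_s: 21.68
position: [0.4598, -0.1843, 0.2175]
tool_rot: [[-0.996, -0.087, 0.02], [-0.087, 0.996, 0.002], [-0.02, -0.0, -1.0]]
ft_force: [-1.1, 0.2, -2.2]
grip_width: 0.008
gripper_force: 97.9
```

>>> send_rows --deltas '[[[-0.0015,0,0,0,0,0,-1],[0,0,0,0,0,0,-1]]]'

```text
time_s: 21.92
position: [0.4612, -0.1842, 0.2176]
tool_rot: [[-0.996, -0.087, 0.02], [-0.087, 0.996, 0.002], [-0.02, 0.0, -1.0]]
ft_force: [0.6, -0.8, -2.4]
grip_width: 0.008
gripper_force: 97.9
```

>>> send_rows --deltas '[[[-0.0015,0,0,0,0,0,-1],[0,0,0,0,0,0,-1]]]'

```text
time_s: 22.18
position: [0.4627, -0.1841, 0.2176]
tool_rot: [[-0.996, -0.087, 0.02], [-0.087, 0.996, 0.002], [-0.02, -0.0, -1.0]]
ft_force: [0.1, 0.6, -1.8]
grip_width: 0.008
gripper_force: 97.9
```

>>> send_rows --deltas '[[[-0.0015,0,0,0,0,0,-1],[0,0,0,0,0,0,-1]]]'

```text
time_s: 22.42
position: [0.4637, -0.1839, 0.2176]
tool_rot: [[-0.996, -0.087, 0.019], [-0.087, 0.996, 0.002], [-0.019, 0.0, -1.0]]
ft_force: [-3.2, 0.4, 0.3]
grip_width: 0.0078
gripper_force: 98.1
```

```bash
python3 s.py; python3 tray.py;python3 gap.py|cut -c1-5,30-60
```

```text
t 22.425 caddy stand x -0.00048759139696402665 y -0.0007237358914297873 above home 0.012120196039559647 F [-3.2  0.4  0.3] tq [-0.08  0.75 -0.04] [ 0.019  0.002 -1.   ]
side [[-0.0763, -0.0463, 0.1038], [-0.0306, 0.0075, 0.1111], [-0.0066, 0.0501, 0.1224]]
 floor slope x,y [0.027 0.017 0.108]
scene [[-0.0902, -0.0463, 0.1048], [-0.0422, -0.0045, 0.1098], [-0.0069, 0.0429, 0.1227]]
 floor slope x,y [-0.007  0.002  0.107]
0.115-1.64
0.121-2.84
0.127-1.77
0.133.14
0.139-1.51
0.145-1.88
0.151-1.71
0.157-1.12
0.163-1.38
0.169-1.37
0.175-1.29
0.181-1.79
0.187-1.77
0.193-1.78
0.199 -2.4
0.205 -19.73
0.211 -19.33
media93140312
```

>>> send_rows --deltas '[[[-0.0015,0,0,0,0,0,-1],[0,0,0,0,0,0,-1]]]'

```text
time_s: 22.82
position: [0.4643, -0.1839, 0.2177]
tool_rot: [[-0.996, -0.087, 0.016], [-0.087, 0.996, 0.002], [-0.016, 0.0, -1.0]]
ft_force: [-10.6, -2.5, 2.7]
grip_width: 0.0081
gripper_force: 98.6
```

```bash
python3 s.py;python3 gap.py|cut -c1-5,30-60
```

```text
t 22.825 caddy stand x 5.76099935691507e-05 y -0.0006743553209875028 above home 0.012175523583267941 F [-10.6  -2.5   2.7] tq [-0.25  2.06 -0.  ] [ 0.016  0.002 -1.   ]
0.115-1.34
0.121-2.91
0.1271.59
0.133-1.16
0.139-1.31
0.145-1.83
0.151-1.59
0.157-0.96
0.163-1.01
0.169-1.32
0.175-1.33
0.1811.22
0.187-1.28
0.193-1.57
0.199-2.22
0.205 -19.35
0.211 -18.52
media64883898
```

The bottom now bears on the face, with all levels reading the same. I'll lower under steady inward push without easing until the lips are well behind the webs.

>>> send_rows --deltas '[[[0,0,0.001,0,0,0,-1],[0,0,0.001,0,0,0,-1],[0,0,0.001,0,0,0,-1],[0,0,0,0,0,0,-1]]]'

```text
time_s: 23.38
position: [0.4642, -0.1841, 0.216]
tool_rot: [[-0.996, -0.087, 0.017], [-0.087, 0.996, 0.0], [-0.017, -0.001, -1.0]]
ft_force: [-16.0, -0.3, 14.5]
grip_width: 0.0083
gripper_force: 100.4
```

```bash
python3 s.py;python3 gap.py|cut -c1-5,30-60|sed -n '2,15p'|tr '\n' ' '; python3 tray.py
```

```text
t 23.375 caddy stand x -2.0601116915285045e-05 y -0.0008775920986236136 above home 0.010478803327116967 F [-16.   -0.3  14.5] tq [-0.1   2.74  0.  ] [ 0.017  0.    -1.   ]
0.121-2.34 0.127-1.72 0.133-0.82 0.139-1.47 0.145-1.82 0.151-1.71 0.157-0.97 0.163-1.32 0.169-1.47 0.175-1.32 0.181-1.33 0.187-1.6 0.193-1.74 0.199-1.95 side [[-0.0752, -0.0465, 0.102], [-0.0294, 0.0085, 0.1096], [-0.007, 0.0495, 0.1205]]
 floor slope x,y [-0.015  0.005  0.105]
scene [[-0.0902, -0.0462, 0.1028], [-0.0415, -0.0057, 0.1082], [-0.0063, 0.0429, 0.1224]]
 floor slope x,y [-0.012 -0.005  0.105]
```

>>> send_rows --deltas '[[[0.0005,0,0.0005,0,0,0,-1],[0,0,0.0005,0,0,0,-1],[0,0,0,0,0,0,-1]]]'

```text
time_s: 23.9
position: [0.4639, -0.1842, 0.2152]
tool_rot: [[-0.996, -0.087, 0.018], [-0.087, 0.996, -0.0], [-0.018, -0.002, -1.0]]
ft_force: [-15.1, -0.0, 16.1]
grip_width: 0.0081
gripper_force: 100.8
```

```bash
python3 s.py;python3 gap.py|cut -c1-5,30-60|sed -n '2,15p'|tr '\n' ' '; python3 tray.py|grep '\[\['
```

```text
t 23.9 caddy stand x -0.00034963577439064975 y -0.0009792190792062908 above home 0.009748590007038219 F [-15.1  -0.   16.1] tq [0.05 2.65 0.03] [ 0.018 -0.    -1.   ]
0.1212.53 0.1270.87 0.1330.43 0.139-1.81 0.145-1.96 0.151-1.79 0.157-1.53 0.163-1.48 0.169-1.47 0.175-1.37 0.181-1.74 0.187-1.78 0.193-1.81 0.1991.83 side [[-0.0752, -0.0469, 0.1022], [-0.0297, 0.0096, 0.1082], [-0.0081, 0.05, 0.1206]]
scene [[-0.0901, -0.0466, 0.1025], [-0.0426, -0.0067, 0.1077], [-0.0065, 0.0425, 0.1213]]
```

The caddy isn't descending (Fz 16), so the top lip looks to be on the slot edge a few tenths short, because of the lean. I'll unload, take out part of the lean, push again, then lower.

>>> send_rows --deltas '[[[0,0,-0.0025,0,0,0,-1],[0,0,-0.0025,0,0,0,-1],[-0.0005,0,0,0,0.008,0,-1],[-0.0005,0,0,0,0,0,-1],[0,0,0,0,0,0,-1]]]'

```text
time_s: 24.68
position: [0.4644, -0.1837, 0.2183]
tool_rot: [[-0.996, -0.087, 0.007], [-0.087, 0.996, 0.002], [-0.007, 0.001, -1.0]]
ft_force: [-13.0, -0.8, 1.6]
grip_width: 0.0079
gripper_force: 98.6
```

```bash
cat > lev.py <<'E'
from h import *
s=telemetry.observe();F=s['ft_force']+[0,0,2.5];t=s['wrist_torque'][1]
z=111-1000*(-.135-(t+.045*F[2])/F[0]) if abs(F[0])>3 else None
z=111-1000*((t+.045*F[2])/-F[0]-.135)
print('lever caddy z',z)
E
python3 s.py;python3 lev.py;python3 gap.py|cut -c1-5,30-60|sed -n '2,15p'|tr '\n' ' '; python3 tray.py|grep '\[\['
```

```text
t 24.675 caddy stand x 0.00020502134598221478 y -0.0005034767294770032 above home 0.012801479862092138 F [-13.   -0.8   1.6] tq [-0.27  2.09 -0.02] [ 0.007  0.002 -1.   ]
lever caddy z 70.57749458666356
0.1212.98 0.127-1.58 0.133-1.1 0.139-0.89 0.145-1.42 0.151-1.63 0.157-0.91 0.163-0.86 0.169-1.31 0.175-1.26 0.181-1.23 0.187-1.17 0.193-1.63 0.1992.11 side [[-0.0744, -0.0455, 0.1049], [-0.029, 0.0088, 0.1118], [-0.0072, 0.0507, 0.1233]]
scene [[-0.0921, -0.0465, 0.1051], [-0.0436, -0.0039, 0.1107], [-0.0069, 0.0429, 0.1236]]
```

>>> send_rows --deltas '[[[-0.0008,0,0,0,0,0,-1],[0,0,0.001,0,0,0,-1],[0,0,0.001,0,0,0,-1],[0,0,0,0,0,0,-1]]]'

```text
time_s: 25.32
position: [0.4645, -0.1838, 0.2173]
tool_rot: [[-0.996, -0.087, 0.006], [-0.087, 0.996, 0.001], [-0.006, 0.0, -1.0]]
ft_force: [-20.1, -1.4, 10.6]
grip_width: 0.008
gripper_force: 100.2
```

```bash
python3 s.py;python3 lev.py;python3 gap.py|cut -c1-5,30-60|sed -n '2,15p'|tr '\n' ' '; python3 tray.py|grep '\[\['
```

```text
t 25.325 caddy stand x 0.00029278688166094885 y -0.0005939178175353391 above home 0.011789119942093182 F [-20.1  -1.4  10.6] tq [-0.21  3.12 -0.03] [ 0.006  0.001 -1.   ]
lever caddy z 61.33817502276555
0.121-2.41 0.127-1.68 0.133.1 0.1391.22 0.145-1.51 0.151-1.74 0.157-0.86 0.163-0.76 0.169-1.3 0.175-1.3 0.1811.22 0.187-1.27 0.193-1.54 0.199-2.09 side [[-0.0759, -0.0468, 0.1038], [-0.03, 0.0085, 0.1106], [-0.0068, 0.0515, 0.1226]]
scene [[-0.0885, -0.0459, 0.1041], [-0.0413, -0.0044, 0.1097], [-0.0062, 0.0435, 0.1233]]
```

>>> send_rows --deltas '[[[0.0012,0,0,0,0,0,-1],[0,0,0.0007,0,0,0,-1],[0,0,0.0007,0,0,0,-1],[0,0,0,0,0,0,-1]]]'

```text
time_s: 25.98
position: [0.4644, -0.1839, 0.2165]
tool_rot: [[-0.996, -0.087, 0.009], [-0.087, 0.996, 0.0], [-0.009, -0.001, -1.0]]
ft_force: [-14.4, -0.5, 13.0]
grip_width: 0.0079
gripper_force: 100.4
```

```bash
python3 s.py;python3 lev.py;python3 gap.py|cut -c1-5,30-60|sed -n '2,15p'|tr '\n' ' '; python3 tray.py|grep '\[\['
```

```text
t 25.975 caddy stand x 0.00014248964305370315 y -0.0007431874368263327 above home 0.010964613292358469 F [-14.4  -0.5  13. ] tq [0.03 2.39 0.06] [ 0.009  0.    -1.   ]
lever caddy z 31.25446311785022
0.121-2.33 0.127-1.59 0.133-0.91 0.139-1.39 0.145-1.67 0.151-1.69 0.157-0.96 0.163-0.92 0.169-1.33 0.175-1.2 0.181-1.28 0.1871.19 0.193-1.64 0.199 -2.11 side [[-0.0769, -0.046, 0.1035], [-0.03, 0.0069, 0.1094], [-0.0073, 0.0505, 0.1201]]
scene [[-0.0904, -0.0447, 0.1028], [-0.0417, -0.0049, 0.1086], [-0.0068, 0.043, 0.1214]]
```

>>> send_rows --deltas '[[[0.0006,0,0.0007,0,0,0,-1],[0,0,0.0007,0,0,0,-1],[0,0,0,0,0,0,-1]]]'

```text
time_s: 26.5
position: [0.4642, -0.1841, 0.2154]
tool_rot: [[-0.996, -0.087, 0.011], [-0.087, 0.996, -0.001], [-0.011, -0.001, -1.0]]
ft_force: [-12.9, -0.7, 13.4]
grip_width: 0.0079
gripper_force: 100.6
```

```bash
python3 s.py;python3 lev.py;python3 gap.py|cut -c1-5,30-60|sed -n '2,15p'|tr '\n' ' '; python3 tray.py|grep '\[\['
```

```text
t 26.5 caddy stand x -3.7874536683947524e-05 y -0.0009493912561033086 above home 0.009871037329785073 F [-12.9  -0.7  13.4] tq [0.05 2.14 0.04] [ 0.011 -0.001 -1.   ]
lever caddy z 23.794299192784123
0.121-2.46 0.1271.07 0.1330.28 0.139-1.76 0.145-1.92 0.151-1.73 0.1570.99 0.163-1.44 0.1691.44 0.175-1.31 0.181-1.34 0.187-1.64 0.193-1.7 0.1991.87 side [[-0.0735, -0.0461, 0.1023], [-0.0295, 0.0075, 0.1084], [-0.0063, 0.0497, 0.12]]
scene [[-0.0925, -0.0464, 0.1026], [-0.0429, -0.0065, 0.1079], [-0.0066, 0.0424, 0.1222]]
```

>>> send_rows --deltas '[[[0.0003,0,0.0007,0,0,0,-1],[0,0,0.0007,0,0,0,-1],[0,0,0,0,0,0,-1]]]'

```text
time_s: 27.02
position: [0.4641, -0.1841, 0.2132]
tool_rot: [[-0.996, -0.087, 0.011], [-0.087, 0.996, -0.0], [-0.011, -0.001, -1.0]]
ft_force: [-10.3, -0.7, 5.8]
grip_width: 0.0084
gripper_force: 99.4
```

```bash
python3 s.py;python3 lev.py;python3 gap.py|cut -c1-5,30-60|sed -n '2,15p'|tr '\n' ' '; python3 tray.py
```

```text
t 27.025 caddy stand x -0.00013179622628790855 y -0.0009431186220153309 above home 0.007726429594100706 F [-10.3  -0.7   5.8] tq [-0.14  1.59 -0.01] [ 0.011 -0.    -1.   ]
lever caddy z 54.434242122896976
0.121-2.04 0.1271.33 0.133-0.71 0.139-2.1 0.145-1.84 0.151-1.87 0.1571.62 0.163-1.47 0.169-1.48 0.175-1.31 0.1811.76 0.187-1.75 0.193-1.54 0.199 -2.25 side [[-0.0747, -0.045, 0.1], [-0.0294, 0.0073, 0.1059], [-0.0075, 0.0497, 0.119]]
 floor slope x,y [0.02  0.014 0.104]
scene [[-0.0897, -0.0464, 0.1009], [-0.0427, -0.0048, 0.1058], [-0.0073, 0.0429, 0.1192]]
 floor slope x,y [-0.002  0.005  0.103]
```

It gave: dropped 2 mm with the vertical force halved, so the lips are past the edge. Continuing down gently.

>>> send_rows --deltas '[[[0.0004,0,0.0007,0,0,0,-1],[0,0,0.0007,0,0,0,-1],[0,0,0,0,0,0,-1]]]'

```text
time_s: 27.55
position: [0.4639, -0.1841, 0.2114]
tool_rot: [[-0.996, -0.087, 0.011], [-0.087, 0.996, 0.0], [-0.011, -0.0, -1.0]]
ft_force: [-8.5, -1.2, 2.5]
grip_width: 0.0077
gripper_force: 99.0
```

```bash
python3 s.py;python3 lev.py;python3 gap.py|cut -c1-5,30-60|sed -n '2,15p'|tr '\n' ' '; python3 tray.py|grep '\[\['
```

```text
t 27.55 caddy stand x -0.0003574484436595568 y -0.0009221993238813881 above home 0.005871993406771428 F [-8.5 -1.2  2.5] tq [-0.22  1.25 -0.06] [ 0.011  0.    -1.   ]
lever caddy z 73.72856195151036
0.121-1.88 0.127.07 0.1330.78 0.1391.9 0.145-1.92 0.1511.94 0.157-1.63 0.163-1.39 0.169-1.5 0.175-1.42 0.181-1.8 0.187-1.81 0.1931.7 0.199 -2.73 side [[-0.0741, -0.0474, 0.0979], [-0.0301, 0.0074, 0.104], [-0.0075, 0.0495, 0.1154]]
scene [[-0.0905, -0.0456, 0.0984], [-0.0432, -0.0055, 0.1032], [-0.008, 0.0427, 0.1181]]
```

It is about 4 mm above home and captured. Release and check from above.

>>> send_rows --deltas '[[[0.0005,0,0,0,0,0,-0.5],[0,0,0,0,0,0,0],[0,0,0,0,0,0,0],[0,0,-0.03,0,0,0,0],[0,0,-0.04,0,0.007,0,0],[-0.025,0,-0.03,0,0,0,0],[-0.022,0,-0.01,0,0,0,0.5],[0,0,0,0,0,0,1],[0,0,0,0,0,0,1]]]'

```text
time_s: 28.82
position: [0.5092, -0.1799, 0.3206]
tool_rot: [[-0.996, -0.087, 0.004], [-0.087, 0.996, 0.001], [-0.004, 0.001, -1.0]]
ft_force: [-0.4, -0.6, 0.6]
grip_width: 0.0852
gripper_force: 0.0
```

```bash
python3 top.py; python3 gap.py|tail -1; python3 s.py
```

```text
[ 0.50915818 -0.17985817  0.32056015] 28.825
v range 103 224 231 275 3682
-50 42 [208.4 209.6 211.1] | -48 42 [208.4 209.8 210.8] | -46 42 [208.8 210.1 211. ] | -44 42 [208.5 210.  210.8] | -42 42 [208.5 210.1 211.2] | -40 41 [208.7 210.2 211.1] | -38 40 [209.3 210.  210.7] | -36 40 [209.  210.5 211.2] | -34 37 [208.3 210.3 211.1] | -32 39 [208.4 210.5 211.3] | -30 41 [208.7 210.3 211.5] | -28 40 [209.2 210.4 211.4] | -26 95 [210.1 216.6 218.4] | -24 114 [218.4 219.9 221. ] | -22 102 [220.1 221.  221.7] | -20 102 [220.2 220.9 221.7] | -18 99 [220.3 221.  221.9] | -16 101 [220.3 221.4 222.3] | -14 96 [220.6 221.4 222.1] | -12 95 [220.4 221.6 222.2] | -10 90 [220.8 221.5 222.3] | -8 93 [220.6 221.5 222.3] | -6 88 [220.3 220.9 221.7] | -4 11 [219.4 220.1 220.4] | 0 115 [202.8 209.3 210.5] | 2 79 [208.9 209.7 210.6] | 4 85 [209.3 209.8 210.6] | 6 80 [209.  209.8 210.6] | 8 88 [209.1 209.7 210.8] | 10 82 [209.1 210.  210.9] | 12 78 [208.9 209.7 210.5] | 14 81 [209.1 209.9 210.7] | 16 82 [209.  209.6 210.3] | 18 79 [209.1 209.8 210.7] | 20 82 [209.  209.7 210.7] | 22 74 [209.3 210.  210.7] | 24 81 [209.1 209.7 210.6] | 26 78 [209.2 210.  210.6] | 28 79 [209.  209.7 210.5] | 30 35 [208.7 209.5 210.2] | 
land [253. 169.] 1194 ((-15.227587699890137, -1.3791370391845703), (27.475425720214844, 21.260560989379883), 89.39239501953125) z 0.221 slope x,y [0.083 0.01 ] x [-0.0255 -0.0052]
cap [253. 205.] 1669 ((14.688624382019043, -1.0006847381591797), (31.980066299438477, 30.986879348754883), 89.3650894165039) z 0.2098 slope x,y [-0.001  0.   ] x [-0.0002  0.0293]
median caddy x mm -2.4736648429830494
t 28.925 caddy stand x 0.045024271870334205 y -0.0007090308846412277 above home 0.11531429539479432 F [ 0.2 -0.4 -1.4] tq [ 0.02 -0.01  0.01] [ 0.004  0.001 -1.   ]
```

The caddy holds about 5 mm above home, upright within about 2°. Now shut the fingers and press the land.

>>> send_rows --deltas '[[[0.014,0,0.03,0,0.004,0,-1],[0,0,0.03,0,0,0,-1],[0,0,0,0,0,0,-1],[0,0,0,0,0,0,-1],[0,0,0.01,0,0,0,-1],[0,0,0.003,0,0,0,-1],[0,0,0,0,0,0,-1]]]'

```text
time_s: 29.8
position: [0.496, -0.1812, 0.2481]
tool_rot: [[-0.996, -0.087, 0.001], [-0.087, 0.996, 0.0], [-0.001, 0.0, -1.0]]
ft_force: [-0.3, -0.1, 0.8]
grip_width: 0.0001
gripper_force: 0.0
```

>>> send_rows --deltas '[[[0,0,0.001,0,0,0,-1],[0,0,0.001,0,0,0,-1],[0,0,0,0,0,0,-1]]]'

```text
time_s: 30.18
position: [0.4961, -0.1812, 0.2465]
tool_rot: [[-0.996, -0.087, 0.002], [-0.087, 0.996, -0.0], [-0.002, -0.0, -1.0]]
ft_force: [-1.0, 0.4, 2.8]
grip_width: 0.0002
gripper_force: 1.1
```

```bash
python3 s.py; python3 gap.py|tail -1
```

```text
t 30.175 caddy stand x 0.03199641719006925 y -0.000830818169818174 above home 0.041035870864487844 F [-1.   0.4  2.8] tq [ 0.04  0.03 -0.04] [ 0.002 -0.    -1.   ]
median caddy x mm -2.489555520206743
```

>>> send_rows --deltas '[[[0,0,0.001,0,0,0,-1],[0,0,0.001,0,0,0,-1],[0,0,0,0,0,0,-1]]]'

```text
time_s: 30.6
position: [0.4964, -0.1814, 0.2453]
tool_rot: [[-0.996, -0.087, 0.003], [-0.087, 0.996, -0.001], [-0.003, -0.002, -1.0]]
ft_force: [0.3, -0.2, 6.2]
grip_width: 0.0
gripper_force: 3.5
```

>>> send_rows --deltas '[[[0,0,0.001,0,0,0,-1],[0,0,0,0,0,0,-1]]]'

```text
time_s: 30.85
position: [0.4966, -0.1815, 0.2444]
tool_rot: [[-0.996, -0.087, 0.004], [-0.087, 0.996, -0.002], [-0.004, -0.002, -1.0]]
ft_force: [0.3, -0.1, 7.5]
grip_width: 0.0003
gripper_force: 3.8
```

```bash
python3 s.py; python3 gap.py|tail -1; python3 tray.py|grep '\[\['
```

```text
t 30.85 caddy stand x 0.03247712056117262 y -0.0011355716035505632 above home 0.03892262488700332 F [ 0.3 -0.1  7.5] tq [ 0.07 -0.12 -0.02] [ 0.004 -0.002 -1.   ]
median caddy x mm -2.2768245668719858
side [[-0.0738, -0.0468, 0.0952], [-0.0287, 0.0098, 0.1025], [-0.0067, 0.0507, 0.1144]]
scene [[-0.0902, -0.0451, 0.0952], [-0.0413, -0.0043, 0.1006], [-0.0065, 0.043, 0.1143]]
```

It is moving down smoothly, with 7.5 N at the land. Continue.

>>> send_rows --deltas '[[[0,0,0.001,0,0,0,-1],[0,0,0.001,0,0,0,-1],[0,0,0,0,0,0,-1]]]'

```text
time_s: 31.38
position: [0.4968, -0.1814, 0.2421]
tool_rot: [[-0.996, -0.087, 0.004], [-0.087, 0.996, -0.001], [-0.004, -0.002, -1.0]]
ft_force: [3.2, 0.8, 4.7]
grip_width: 0.0002
gripper_force: 2.5
```

```bash
python3 s.py; python3 gap.py|tail -1; python3 tray.py|grep '\[\['
```

```text
t 31.375 caddy stand x 0.03271597662452395 y -0.0011171814895795033 above home 0.03660082490785799 F [3.2 0.8 4.7] tq [ 0.02 -0.62 -0.  ] [ 0.004 -0.001 -1.   ]
median caddy x mm -2.2117543895028753
side [[-0.0729, -0.0456, 0.0933], [-0.0286, 0.0094, 0.0995], [-0.0067, 0.0489, 0.1131]]
scene [[-0.0891, -0.0461, 0.0928], [-0.0417, -0.0048, 0.0985], [-0.006, 0.0432, 0.1131]]
```

>>> send_rows --deltas '[[[0,0,0.001,0,0,0,-1],[0,0,0.001,0,0,0,-1],[0,0,0,0,0,0,-1]]]'

```text
time_s: 31.9
position: [0.497, -0.1815, 0.2412]
tool_rot: [[-0.996, -0.087, 0.006], [-0.087, 0.996, -0.002], [-0.005, -0.003, -1.0]]
ft_force: [2.1, 1.3, 13.4]
grip_width: 0.0001
gripper_force: 6.8
```

```bash
python3 s.py; python3 gap.py|tail -1; python3 tray.py|grep '\[\['
```

```text
t 31.9 caddy stand x 0.03288186677110397 y -0.0011875537769154409 above home 0.035669708277826895 F [ 2.1  1.3 13.4] tq [ 0.2  -0.37  0.  ] [ 0.006 -0.002 -1.   ]
median caddy x mm -2.1862501202843543
side [[-0.0721, -0.0448, 0.0926], [-0.0285, 0.01, 0.0996], [-0.0059, 0.0501, 0.1109]]
scene [[-0.0898, -0.0464, 0.0923], [-0.0419, -0.0052, 0.0977], [-0.0052, 0.0423, 0.1116]]
```

>>> send_rows --deltas '[[[0,0,0.001,0,0,0,-1],[0,0,0,0,0,0,-1],[0,0,0,0,0,0,-1],[0,0,0,0,0,0,-1]]]'

```text
time_s: 32.55
position: [0.4971, -0.1816, 0.241]
tool_rot: [[-0.996, -0.087, 0.007], [-0.087, 0.996, -0.003], [-0.006, -0.003, -1.0]]
ft_force: [0.4, 1.6, 19.8]
grip_width: -0.0003
gripper_force: 9.8
```

```bash
python3 s.py; python3 gap.py|tail -1; python3 tray.py|grep '\[\['
```

```text
t 32.55 caddy stand x 0.03295456812758481 y -0.0012626864123726628 above home 0.03554691523879777 F [ 0.4  1.6 19.8] tq [ 0.29 -0.1   0.01] [ 0.007 -0.003 -1.   ]
median caddy x mm -2.2120444170077636
side [[-0.0747, -0.0466, 0.0924], [-0.0289, 0.0093, 0.0987], [-0.0068, 0.0498, 0.1103]]
scene [[-0.0909, -0.0465, 0.0929], [-0.044, -0.0053, 0.0978], [-0.0086, 0.0422, 0.1129]]
```

>>> send_rows --deltas '[[[0,0,-0.01,0,0,0,-1],[0,0,-0.035,0,0,0,-1],[-0.01,0,-0.035,0,0,0,0],[0,0,0,0,0,0,1],[0,0,0,0,0,0,1],[0,0,0,0,0,0,1]]]'

```text
time_s: 33.45
position: [0.5055, -0.1802, 0.3171]
tool_rot: [[-0.996, -0.087, -0.001], [-0.087, 0.996, 0.001], [0.001, 0.002, -1.0]]
ft_force: [0.1, 0.0, -0.2]
grip_width: 0.0725
gripper_force: 0.0
```

```bash
python3 top.py; python3 gap.py|tail -1; python3 tray.py|grep '\[\['
```

```text
[ 0.50545517 -0.18019394  0.31706271] 33.45
v range 109 231 231 275 3673
-50 42 [203.9 204.9 205.9] | -48 42 [203.9 205.2 206. ] | -46 42 [204.1 205.2 206. ] | -44 41 [204.3 205.2 206.5] | -42 39 [204.  205.4 206.5] | -40 40 [203.4 205.4 206.1] | -38 40 [204.  205.3 206.6] | -36 35 [203.7 205.3 206.7] | -34 41 [204.3 205.1 206.3] | -32 41 [204.1 205.5 206.4] | -30 39 [203.7 205.7 206.7] | -28 41 [204.3 205.8 206.7] | -26 34 [204.5 205.6 206.9] | -24 124 [205.3 212.9 215.1] | -22 107 [214.3 215.5 216.2] | -20 98 [215.1 216.2 217. ] | -18 92 [215.4 216.2 217.1] | -16 94 [215.2 216.3 217.4] | -14 96 [215.3 216.2 217.2] | -12 96 [215.3 216.3 217. ] | -10 96 [215.3 216.4 217.2] | -8 93 [215.2 216.5 217.4] | -6 89 [215.4 216.3 217. ] | -4 65 [214.6 215.8 216.5] | 0 111 [203.6 209.3 210.4] | 2 87 [209.  209.7 210.7] | 4 90 [209.2 209.9 210.4] | 6 75 [208.8 209.6 210.9] | 8 85 [208.9 209.7 210.6] | 10 82 [208.9 210.  210.5] | 12 82 [208.9 209.6 210.4] | 14 85 [209.1 210.  210.6] | 16 79 [208.9 209.7 210.8] | 18 81 [209.  210.  210.6] | 20 81 [209.  209.7 210.7] | 22 81 [209.1 209.9 210.5] | 24 78 [208.9 209.7 210.8] | 26 79 [209.2 209.8 210.8] | 28 80 [209.1 209.7 210.6] | 30 29 [209.  209.7 210.4] | 
land [252. 178.] 1000 ((-13.940845489501953, -1.3617076873779297), (26.159027099609375, 20.887868881225586), 89.8109359741211) z 0.2161 slope x,y [0.023 0.002] x [-0.023  -0.0039]
cap [253. 212.] 1688 ((14.665066719055176, -1.1225166320800781), (32.34686279296875, 30.631729125976562), 89.84339141845703) z 0.2098 slope x,y [0.003 0.002] x [-0.0002  0.0292]
median caddy x mm -2.0627979038953783
side [[-0.0785, -0.0456, 0.0923], [-0.0307, 0.0088, 0.0991], [-0.0055, 0.051, 0.1105]]
scene [[-0.0894, -0.0453, 0.0925], [-0.0436, -0.0043, 0.0982], [-0.0076, 0.0418, 0.1118]]
```

The land sits 6.5 mm above the cap (home is 7), near upright, after a hard stop at 20 N. The arm is clear, so I'm handing in.

```bash
python3 -c "
from rig import env
print(env.close_job())"
```

```text
the job is handed in; nothing more can be done
None
```

The caddy is hung in the topmost and third slots and pressed home to a hard stop (about 20 N at the land). It was released and the job handed in at about 33 s; no verdict came back. The first insertion didn't seat and had to be redone, and I did not re-measure the bystanders.

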